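# Charge a ball feeder and hold its spring gate open at the mark

### The arm

A 7-joint arm with a two-finger parallel gripper is mounted at the origin on a cart in front of the work surface, level with it; the furniture and walls round the work are solid. World frame = base frame: x ahead of the robot, y to its left, z up, the work surface at z = 0. Lengths are in mm, angles in rad, forces in N, time in s.
With the tool pointing down it reaches from about 350 to 900 mm from the base axis. Payload 8.1 kg.
Tool frame: the origin (TCP) lies at the very end of the fingers, on their centre line; the grasp point (between the pads) lies 19 mm behind it; z points along the fingers, y is the direction in which the jaws open and shut (so a half turn about z gives the same grasp; the last joint's range is limited). The gripper opens to 92 mm and grips with 3 to 60 N. Pads are 19 mm wide; open, the fingers measure 130 mm over their backs; the gripper's body (75 mm by 190 mm) begins 47 mm behind the grasp point.
Start: joints at [-1.267, 0.434, 0.025, 1.573, -0.012, 1.134, -0.075], TCP at [247.323, 573.997, 226.742] pointing down, gripper open.
Joint ranges: [-2.62, 2.62], [-0.44, 2.09], [-1.27, 1.32], [0.08, 2.57], [-1.32, 4.46], [0.12, 2], [-2.74, 2.74]. Speed limits (rad/s): [2.22, 2.22, 3.01, 3.01, 3.14, 3.14, 3.14].

### API

Orientations are given as a 3x3 rotation matrix whose columns are the frame's x, y, z axes.
In Python, from workcell import monitor, grab_frame, job, models gives the robot as it stands. The module is installed in compiled form; this text tells all that it offers.
- The arm moves only by the tool servo_tool, never from a script. Its argument "steps" is a list that holds one entry, the list of rows, each a list of 4 numbers: the shift along the world's x, y, z in m, then the turn about the world's z in rad. In form: [[[dx, dy, dz, yaw], ...]]. A call has exactly 10 rows; each row is the pose to reach, as a shift and turn from the pose measured when the call began; what a row does not reach only later rows make up. A row lasts 1/10 s, in which the tool goes at most 50 mm and 8.59 degrees, less where a joint would pass 70% of its speed; a pose out of reach is approached as far as the arm can. A call with a gripper value outside its range is refused whole. "gripper" is the gripper command: -1 is shut, 1 is fully open, values between are in proportion, set as the call begins (left out, the last holds). The fingers move at their own pace and stop on an object; "squeeze" is the grip in N (left out, the last holds). Time passes only in rows, so rows that repeat a pose let the fingers close, or fill a call up. It gives the time, the measured TCP pose, the force and the opening at its end, in the units of the state.
- monitor.sense(): the state, without advancing time (a new reading comes with each control period).
- grab_frame(name): name is "side" or "top"; returns a dict with "image" (400x640x3 uint8, red, green, blue), "intrinsics" (3x3 intrinsics, pixels), "rvec" (rotation vector, rad) and "tvec" (3), from world to camera coordinates, as OpenCV has them. Camera axes: x right, y down, z forward; pixel columns grow to the right and rows downward; lengths in mm; the calibration is good to about 2 mm. A picture is of the moment at which its call begins. There is no depth.
- job.close_job(): hands the job in, once; it reports no verdict.
Trained networks look in the newest picture that a camera, given by its name, has taken for a name from the list of things; names that differ only in an ending like _2 or _b are one class to them, and where a whole thing is asked for, a point or a joint stands for the part that bears it (a point fixed in the world has none). Each returns a list of dicts, best first, with "score" (0 to 1); they miss things now and then, are a little off and sometimes report something else, mostly with a low value. They report only what shows in the picture. A call takes as long as a camera call.
- models.look_for(query, camera): "box" ([centre column, centre row, width, height] in pixels, round what is visible of it).
The state is a dict: "time_s": time; "joint_positions": joint angles; "joint_vel": joint speeds; "joint_torque": joint torques, N m; "tcp_pos": TCP position; "orientation": TCP orientation; "wrist_force": force on the tool from outside, world axes, zero at the start; "torque": the same for the moment, N m; "grip_width": finger opening in mm.
Only numpy, scipy, OpenCV 4.12 (cv2) and the standard library are available. Lean on these libraries where they do the work, as an engineer would, in place of code of your own. Each camera call takes 0.05 s, during which the arm holds its last target.

### The job

Pour all five steel balls from the small hand pan into the hopper of the ball feeder while its spring gate is shut, then stand the empty pan upright on the bench and let go of it. Then pull the gate's upright handle out to the mark on its guide rail and keep it there until all the balls have run down into the feeder's catch tray; finish still holding the gate at the mark, because it springs shut when let go. Leave the tape roll, the carton, the marker and the screwdriver where they are.

Things in the scene. Friction and masses are not known exactly. Their poses are not given: they have to be found in the camera images.
- feeder: Ball feeder of bare aluminium sheet, fixed to the bench, axes z up, +y uphill along its chute, -x the way the gate is pulled. Origin at bench level under the shut gate. Hopper inside: x +-25 mm, y 8 to 115 mm, upright walls to z 130 mm; floor sloping 15 degrees down to the gate (z 101 mm at the back, 72 mm at the gate). A 44 mm wide guide rail, top at z 60 mm, runs out to x -205 mm.
- feeder_mouth (a point): Middle of the hopper's open mouth, 152 mm above the bench, at feeder x 0, y 61 mm; axes as the feeder's. A flared collar leads into the hopper; its rim lies at this height, 53 mm from this point to either side in x and 81 mm in y. The shelf's frame overhead behind the feeder and the wall shelf at the far right leave a tall arm little room to lean that way.
- feeder_catch (a point): Middle of the floor of the feeder's open catch tray at the foot of the chute, 11 mm above the bench, at feeder x 0, y -127 mm; axes as the feeder's. Inside 88 mm (x) by 100 mm (y), walls 52 mm above the bench, far wall 75 mm.
- feeder_mark (a point): Where the centre of the gate's handle (point gate_grip) stands with the gate at the mark: feeder x -164 mm, y 0, 104 mm above the bench. The mark is a pair of short dark lines across the rail's top, one at each edge, 52 mm farther out than the pointers on the handle's carriage with the gate shut.
- gate (a joint): Spring-return slide gate: travel in m, 0 shut (blocks the chute), growing as the handle is pulled toward the feeder's -x; 0.052 is the mark (chute fully open), 0.068 the end stop. The spring pulls it shut with about 4.5 N when shut and 10 N at the mark; it stays nowhere by itself.
- gate_grip (a point): Centre of the gate's handle, moving with it: an upright dark round post, 20 mm in diameter with a 24 mm cap, from z 75 to 134 mm above the bench (this point at 104 mm). Axes as the feeder's. Free all round above z 80 mm; with the gate shut it stands at feeder x -112 mm, 59 mm from the hopper's collar.
- pan_grip (a point): Centre of the grip of the loose steel hand pan (0.25 kg): a black block 40 mm (pan x) by 24 mm (pan y), 36 mm high, on a strap bridging the pan. Pan axes: z up, -y toward its pouring lip. The lip's edge lies 80 mm toward -y and 68 mm below this point, the pan's underside 86 mm below.
- pan: The whole pan: origin at the centre of its underside, axes as point pan_grip. Inside 48 mm wide, floor 3 mm thick, y -45 to 45 mm; walls 30 mm high; at the -y end the floor rises as a 22 degree ramp to the open lip. Balls stay in while the pan is within 15 degrees of level and roll out over the lip, under the strap, when the lip is tipped 35 degrees or more down.
- ball0_center (a point): Centre of one of the five loose steel balls, 22 mm in diameter, 40 g, lying in the pan at the start.
- ball1_center (a point): Centre of one of the five loose steel balls, 22 mm in diameter, 40 g, lying in the pan at the start.
- ball2_center (a point): Centre of one of the five loose steel balls, 22 mm in diameter, 40 g, lying in the pan at the start.
- ball3_center (a point): Centre of one of the five loose steel balls, 22 mm in diameter, 40 g, lying in the pan at the start.
- ball4_center (a point): Centre of one of the five loose steel balls, 22 mm in diameter, 40 g, lying in the pan at the start.
- tape: Bystander, loose: wide brown adhesive-tape roll, 104 mm diameter, 48 mm high, lying flat; origin at the centre of its underside.
- relay_box: Bystander, loose: grey cardboard carton 108 x 136 x 48 mm; origin at the centre of its underside.
- marker: Bystander, loose: marker pen, 131 mm long, 14 mm thick; origin at the centre of its underside.
- driver: Bystander, loose: screwdriver, 213 mm long, 22 to 26 mm handle; origin at the centre of its underside.

How it is judged:
By the outcome, as a careful person would: the job done as asked, in the order asked, and still so for the second after the job is handed in, while the arm keeps its last pose, push and grip.
It also fails if it takes over 67 s, if anything falls off the work surface, if the arm or the gripper's body presses on something with over 40 N, if the wrist force passes 120 N, or if a joint passes its speed limit or range.

## Working session

There is one attempt and no reset: what is moved stays moved. The work goes in short steps, Python scripts to look and compute and a tool call to move; the robot and the scene stay as the last step left them, time stands still between calls to the robot, and variables do not carry over. Pictures are saved under pics/ and viewed, and the job is handed in when it is done.

Besides the shell and the picture viewer there is one more tool, called after "Emit:" as name([rows], argument=value, ...), one row to a line, values as JSON. servo_tool: Moves the arm, as the interface text tells. Its arguments: {"type":"object","properties":{"steps":{"type":"array"},"gripper":{"type":"number"},"squeeze":{"type":"number"}},"required":["steps"]}

```bash
mkdir -p pics
cat > h.py <<'E'
import numpy as np, cv2
from workcell import monitor, grab_frame, job, models
def cam(n):
    f=grab_frame(n);R,_=cv2.Rodrigues(np.array(f['rvec'],float));return f['image'],np.array(f['intrinsics'],float),R,np.array(f['tvec'],float).ravel()
def save(n,fn):
    c=cam(n);cv2.imwrite('pics/'+fn,c[0][:,:,::-1]);return c
def ray(c,u,v):
    _,K,R,t=c;d=R.T@np.linalg.inv(K)@np.array([u,v,1.]);return -R.T@t,d
def onz(c,u,v,z):
    o,d=ray(c,u,v);return o+d*(z-o[2])/d[2]
def proj(c,P):
    _,K,R,t=c;p=(K@(R@np.atleast_2d(P).T+t[:,None])).T;return p[:,:2]/p[:,2:]
def tri(c1,p1,c2,p2):
    o1,d1=ray(c1,*p1);o2,d2=ray(c2,*p2);A=np.stack([d1,-d2],1);s=np.linalg.lstsq(A,o2-o1,rcond=None)[0]
    a=o1+d1*s[0];b=o2+d2*s[1];return (a+b)/2,np.linalg.norm(a-b)
E
python3 - <<'E'
from h import *
s=monitor.sense();print({k:np.round(v,3).tolist() for k,v in s.items()})
for n in('side','top'):
    c=save(n,n+'0.png');print(n,c[1].tolist(),(-c[2].T@c[3]).round(),c[2].round(2).tolist())
    for q in['feeder','gate_grip','pan','pan_grip','tape','relay_box','marker','driver','ball0_center']:
        print(q,[(round(d['score'],2),np.round(d['box']).tolist()) for d in models.look_for(q,n)][:3])
E
```

```text
{'time_s': 0.0, 'joint_positions': [-1.267, 0.435, 0.025, 1.574, -0.012, 1.134, -0.075], 'joint_vel': [-0.001, 0.001, 0.002, -0.001, -0.001, 0.001, 0.001], 'joint_torque': [-0.002, -66.783, 0.984, -31.447, -0.061, 0.042, 0.0], 'tcp_pos': [247.137, 573.492, 225.936], 'orientation': [[-0.918, 0.396, -0.001], [0.396, 0.918, -0.002], [-0.0, -0.002, -1.0]], 'wrist_force': [-0.333, 0.058, 0.041], 'torque': [-0.006, -0.002, 0.015], 'grip_width': 92.02}
side [[369.6713893317244, 0.0, 322.24314287600106], [0.0, 369.6713893317244, 196.33093120009946], [0.0, 0.0, 1.0]] [ 841. -548. 1000.] [[0.9, 0.43, 0.0], [0.35, -0.72, -0.6], [-0.25, 0.54, -0.8]]
feeder [(0.75, [286.0, 265.0, 102.0, 134.0]), (0.51, [367.0, 173.0, 16.0, 18.0])]
gate_grip [(0.66, [290.0, 251.0, 56.0, 29.0])]
pan [(0.78, [332.0, 151.0, 17.0, 33.0])]
pan_grip [(0.59, [331.0, 150.0, 17.0, 44.0])]
tape [(0.85, [296.0, 194.0, 24.0, 37.0])]
relay_box [(0.44, [366.0, 169.0, 10.0, 9.0])]
marker [(0.16, [366.0, 173.0, 12.0, 21.0])]
driver [(0.61, [353.0, 117.0, 6.0, 24.0]), (0.19, [297.0, 195.0, 27.0, 39.0])]
ball0_center []
top [[400.65645051365294, 0.0, 317.83683667128594], [0.0, 400.65645051365294, 201.10138635677666], [0.0, 0.0, 1.0]] [ 304.   57. 1474.] [[0.0, -1.0, 0.0], [-0.98, -0.0, -0.17], [0.17, 0.0, -0.98]]
feeder [(0.55, [307.0, 234.0, 31.0, 27.0])]
gate_grip [(0.75, [379.0, 206.0, 98.0, 78.0]), (0.63, [380.0, 217.0, 9.0, 9.0])]
pan [(0.61, [379.0, 209.0, 97.0, 78.0]), (0.6, [250.0, 225.0, 40.0, 29.0])]
pan_grip [(0.94, [248.0, 224.0, 38.0, 27.0])]
tape [(0.84, [308.0, 231.0, 32.0, 32.0]), (0.31, [380.0, 211.0, 93.0, 78.0])]
relay_box [(0.92, [265.0, 172.0, 40.0, 31.0])]
marker [(0.72, [380.0, 216.0, 8.0, 11.0]), (0.35, [379.0, 210.0, 93.0, 77.0])]
driver [(0.76, [180.0, 228.0, 23.0, 12.0])]
ball0_center []
```

Run:
```python
import cv2
a=cv2.imread('pics/top0.png');b=cv2.imread('pics/side0.png')
cv2.imwrite('pics/t1.png',cv2.resize(a[140:290,150:450],None,fx=2.6,fy=2.6,interpolation=cv2.INTER_CUBIC))
cv2.imwrite('pics/s1.png',cv2.resize(b[90:350,220:420],None,fx=2.3,fy=2.3,interpolation=cv2.INTER_CUBIC))
```

```text
(no output)
```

View pics/top0.png

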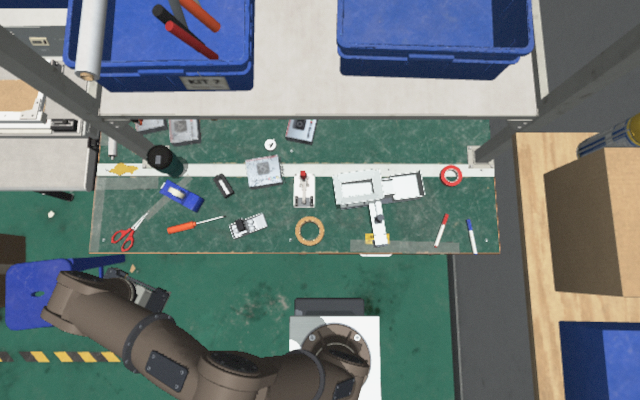

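View pics/side0.png

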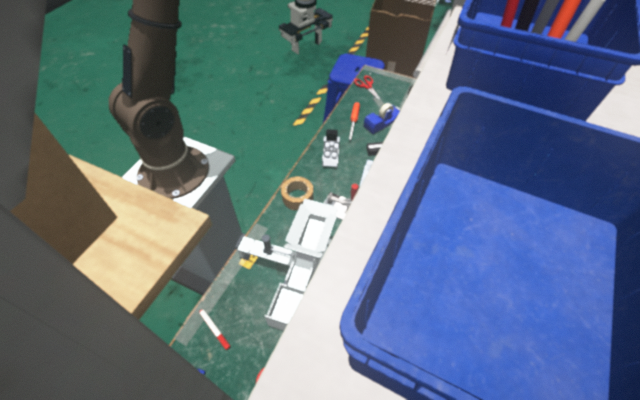

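View pics/t1.png

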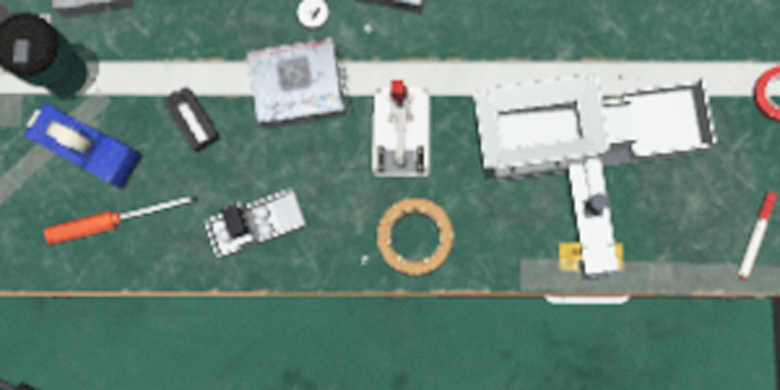

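View pics/s1.png

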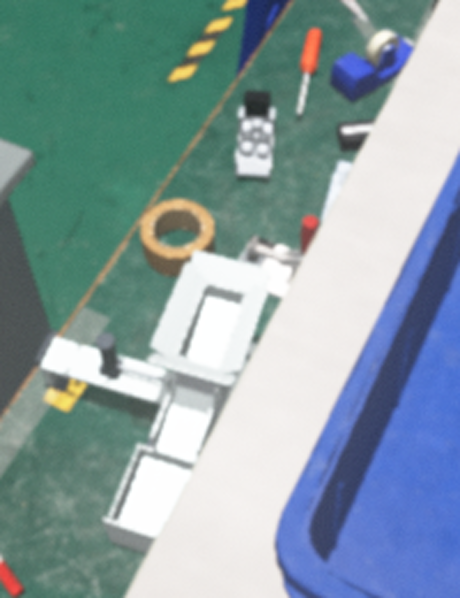

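Run:
```python
import cv2
a=cv2.imread('pics/top0.png');b=cv2.imread('pics/side0.png')
def crop(im,x0,y0,x1,y1,f,fn):
    c=cv2.resize(im[y0:y1,x0:x1],None,fx=f,fy=f,interpolation=cv2.INTER_CUBIC)
    for x in range(x0,x1,10): cv2.putText(c,str(x),((x-x0)*f,8),0,.3,(0,0,255));cv2.line(c,((x-x0)*f,8),((x-x0)*f,14),(0,0,255))
    for y in range(y0,y1,10): cv2.putText(c,str(y),(0,(y-y0)*f+4),0,.3,(0,0,255))
    cv2.imwrite('pics/'+fn,c)
crop(a,325,160,435,255,7,'ta.png');crop(a,220,200,280,250,10,'tb.png')
crop(b,230,190,345,275,6,'sa.png');crop(b,310,120,350,180,9,'sb.png')
```

```text
(no output)
```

View pics/ta.png

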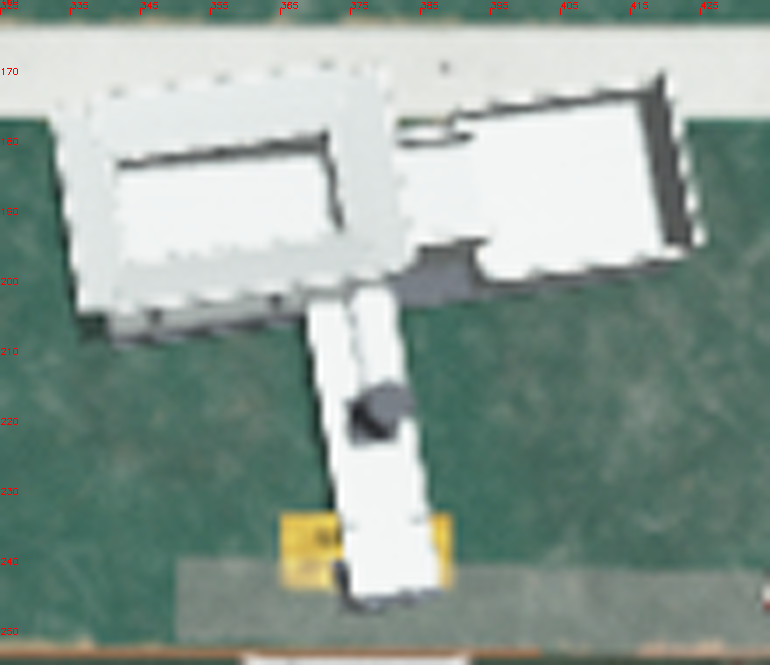

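View pics/tb.png

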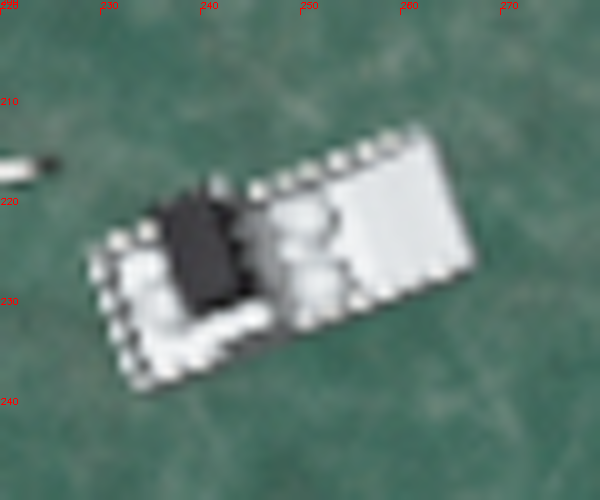

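View pics/sa.png

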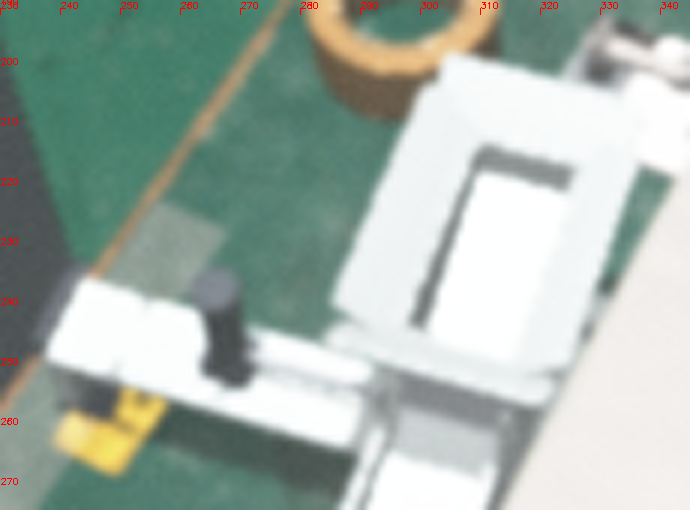

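View pics/sb.png

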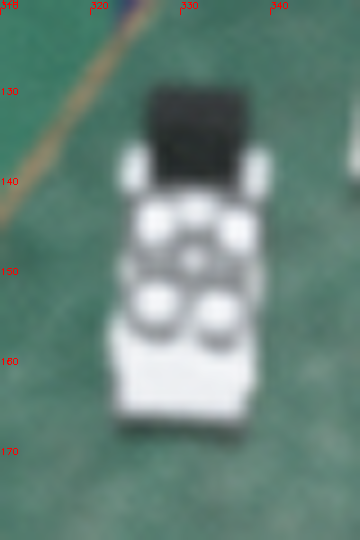

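```bash
cat > fit.py <<'E'
from h import *
from scipy.optimize import least_squares
def xf(p,P):
    c,s=np.cos(p[2]),np.sin(p[2]);P=np.asarray(P,float)
    return np.c_[p[0]+c*P[:,0]-s*P[:,1],p[1]+s*P[:,0]+c*P[:,1],P[:,2]]
def fit(obs,p0):
    def r(p): return np.concatenate([(proj(c,xf(p,[o[2:] for o in ob]))-np.array([o[:2] for o in ob])).ravel() for c,ob in obs])
    s=least_squares(r,p0,loss='soft_l1');return s.x,r(s.x).reshape(-1,2)
E
python3 - <<'E'
from fit import *
T=cam('top');S=cam('side')
f,r=fit([(T,[(332.1,176.9,53,142,152),(380.7,169.3,53,-20,152),(383.9,198.3,-53,-20,152),(336.7,204.3,-53,142,152),(379.6,217.9,-112,0,134),(387.6,244,-205,-22,60),(375,245.7,-205,22,60)]),
(S,[(304.2,198.7,-53,142,152),(337.5,205.8,53,142,152),(285.5,240,-53,-20,152),(326.7,250.8,53,-20,152),(266,237.5,-112,0,134),(243.3,235.8,-205,22,60),(237.5,249.2,-205,-22,60)])],[400,-150,0.1])
print('feeder',f.round(3));print(r.round(1).tolist())
p,r=fit([(T,[(228.5,224.5,26,47,31),(233.5,239,-26,47,31),(262.5,212.5,25,-80,18),(267.5,226.5,-25,-80,18),(240.2,225,0,0,104)]),(S,[(322.8,165.8,-25,-80,18),(337,165.8,25,-80,18),(326.4,129.4,-20,12,104),(337.6,129.4,20,12,104)])],[300,350,0.2])
print('pan',p.round(3));print(r.round(1).tolist())
print('mouth',xf(f,[[0,61,152],[-112,0,104],[-164,0,104],[0,-127,11]]).round(1).tolist())
E
```

```text
feeder [ 5.98852e+02 -1.33173e+02  1.63000e-01]
[[-2.1, -2.3], [-3.8, -2.2], [-1.1, -0.9], [-1.5, 0.7], [-0.2, -1.7], [-0.3, -0.0], [0.0, 0.3], [-1.2, -1.0], [1.4, 0.4], [-1.7, 5.7], [-3.8, 5.1], [0.2, -0.2], [-1.1, 0.5], [-1.4, -0.2]]
pan [463.79  325.5    82.062]
[[0.3, 0.3], [0.1, -0.8], [-0.2, 0.2], [-0.4, -1.2], [-0.6, -0.7], [-0.3, -0.5], [-0.4, 0.2], [-0.7, -0.1], [-0.5, 0.5]]
mouth [[589.0, -73.0, 152.0], [488.3, -151.3, 104.0], [437.0, -159.7, 104.0], [619.4, -258.5, 11.0]]
```

Run:
```python
from fit import *
T=cam('top');S=cam('side')
f,r=fit([(T,[(332.1,176.9,53,142,152),(383.9,198.3,-53,-20,152),(336.7,204.3,-53,142,152),(379.6,217.9,-112,0,134),(387.6,244,-205,-22,60),(375,245.7,-205,22,60)]),
(S,[(304.2,198.7,-53,142,152),(337.5,205.8,53,142,152),(283.8,246,-53,-20,152),(321,256.5,53,-20,152),(266,237.5,-112,0,134),(243.3,235.8,-205,22,60),(237.5,249.2,-205,-22,60)])],[600,-130,0.16])
print('feeder',f.round(3));print(r.round(1).tolist())
ring=[(53,142,152),(53,-20,152),(-53,-20,152),(-53,142,152)]
tray=[(44,-177,52),(-44,-177,52),(-44,-77,52),(44,-77,52)]
rail=[(-205,-22,60),(-205,22,60),(-60,22,60),(-60,-22,60)]
hop=[(25,8,130),(25,115,130),(-25,115,130),(-25,8,130)]
for c,n,(x0,y0,x1,y1),k in((T,'top',(325,160,435,255),7),(S,'side',(230,190,345,275),6)):
    im=c[0][y0:y1,x0:x1,::-1].copy();im=cv2.resize(im,None,fx=k,fy=k,interpolation=cv2.INTER_CUBIC)
    for P,col in((ring,(0,0,255)),(tray,(255,0,0)),(rail,(0,200,0)),(hop,(255,0,255))):
        q=((proj(c,xf(f,P))-[x0,y0]+.5)*k).round().astype(int);cv2.polylines(im,[q],True,col,1)
    cv2.imwrite('pics/ov_%s.png'%n,im)
```

```text
feeder [ 5.98280e+02 -1.35627e+02  1.51000e-01]
[[-1.3, -2.7], [-0.5, -0.7], [-1.0, 0.4], [0.2, -1.4], [-0.2, 0.3], [0.0, 0.5], [-1.2, -0.4], [1.4, 1.3], [-0.7, 0.1], [1.1, 0.3], [-0.3, 0.0], [-1.3, 0.4], [-1.8, -0.3]]
```

View pics/ov_top.png

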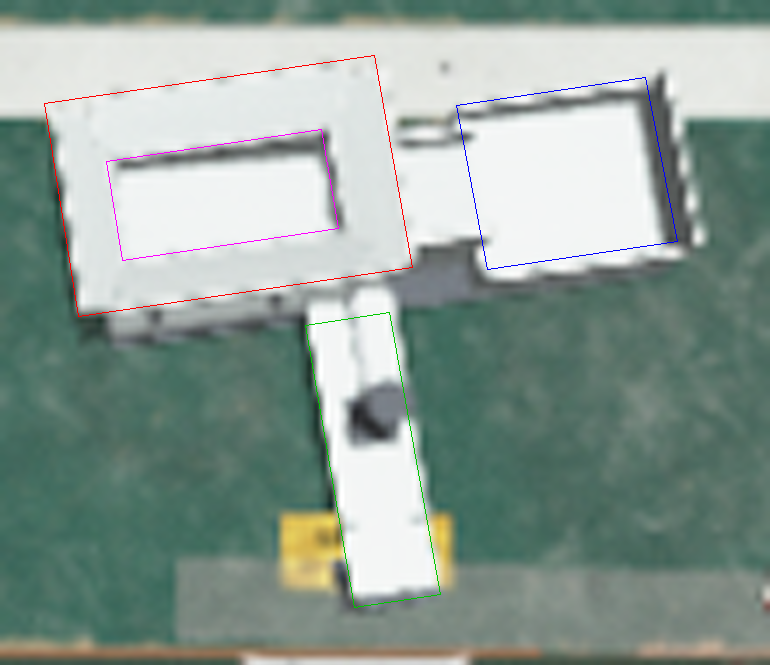

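View pics/ov_side.png

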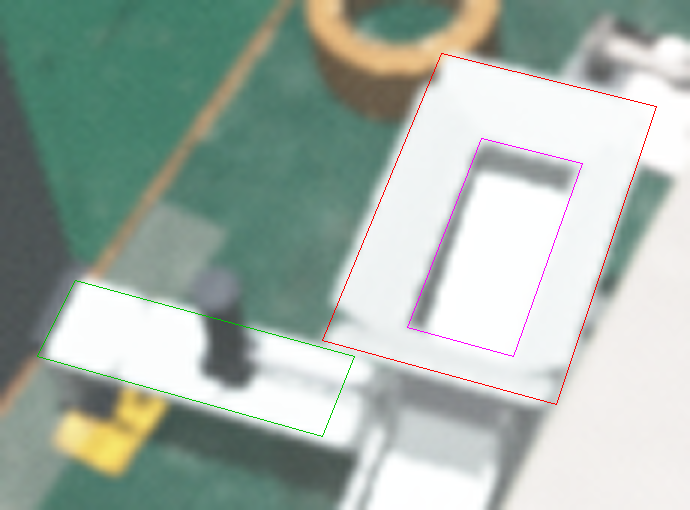

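Run:
```python
from fit import *
T=cam('top');S=cam('side')
for z in (200,400,600,800,1000):
    print(z,onz(T,300,116,z).round(),'side',proj(S,[[onz(T,300,116,z)[0],y,z] for y in(-100,0,100)]).round().tolist())
p=[463.8,325.5,0.381]; s=monitor.sense();print(s['time_s'],s['tcp_pos'])
```

```text
200 [818. 117. 200.] side [[392.0, 258.0], [405.0, 226.0], [417.0, 198.0]]
400 [737. 107. 400.] side [[370.0, 197.0], [386.0, 163.0], [401.0, 134.0]]
600 [657.  98. 600.] side [[337.0, 107.0], [360.0, 74.0], [379.0, 46.0]]
800 [576.  88. 800.] side [[285.0, -36.0], [319.0, -63.0], [347.0, -84.0]]
1000 [ 495.   79. 1000.] side [[189.0, -299.0], [249.0, -298.0], [294.0, -298.0]]
1.3 [247.32974129 573.97729924 226.73468122]
```

Emit:
servo_tool([
  [[0.025,-0.03,0,-0.08],[0.05,-0.06,0,-0.17],[0.08,-0.09,0,-0.27],[0.11,-0.125,0,-0.38],[0.14,-0.16,-0.01,-0.49],[0.17,-0.195,-0.02,-0.6],[0.195,-0.225,-0.03,-0.7],[0.2165,-0.2485,-0.04,-0.783],[0.2165,-0.2485,-0.05,-0.783],[0.2165,-0.2485,-0.05,-0.783]],
], gripper=1, squeeze=25)

```text
time_s: 2.3
tcp_pos: [463.5, 324.6, 175.6]
orientation: [[-0.371, 0.929, -0.002], [0.929, 0.371, -0.001], [-0.001, -0.002, -1.0]]
wrist_force: [-0.5, 0.1, -0.2]
grip_width: 92.0
```

```bash
cat > look.py <<'E'
from h import *
import sys
def crop(n,x0,y0,x1,y1,f,fn):
    c=cam(n);im=c[0][y0:y1,x0:x1,::-1]
    cv2.imwrite('pics/'+fn,cv2.resize(im,None,fx=f,fy=f,interpolation=cv2.INTER_CUBIC));return c
E
python3 - <<'E'
from look import *
crop('side',290,90,390,180,7,'s2.png');crop('top',200,180,300,260,7,'t2.png')
E
```

```text
(no output)
```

View pics/s2.png

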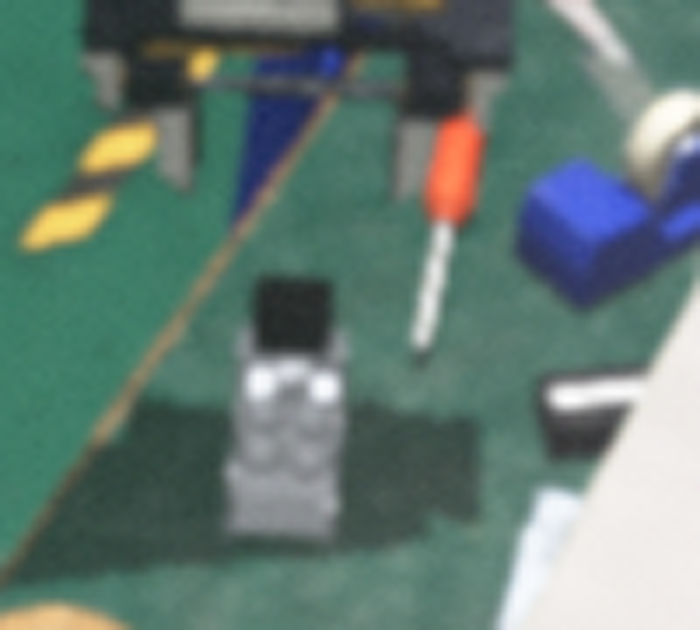

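View pics/t2.png

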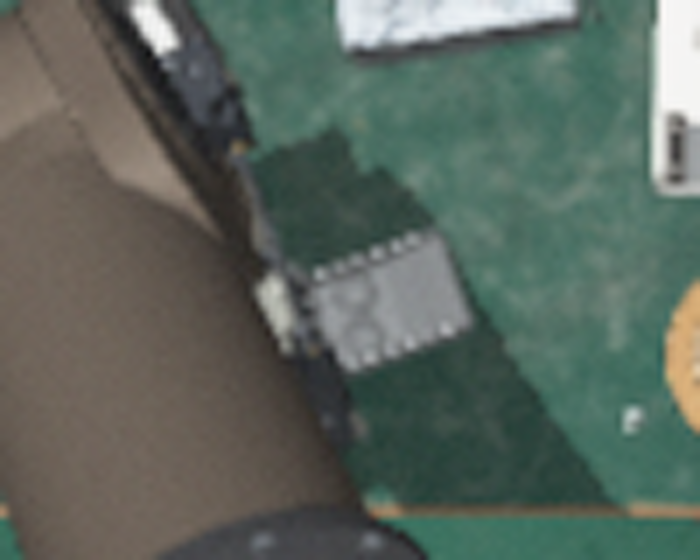

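Emit:
servo_tool([
  [[0,0.001,-0.02,0],[0,0.001,-0.045,0],[0,0.001,-0.07,0],[0,0.001,-0.085,0],[0,0.001,-0.095,0],[0,0.001,-0.1,0],[0,0.001,-0.1025,0],[0,0.001,-0.1025,0],[0,0.001,-0.1025,0],[0,0.001,-0.1025,0]],
])

```text
time_s: 3.4
tcp_pos: [463.4, 327.8, 74.9]
orientation: [[-0.374, 0.928, 0.0], [0.928, 0.374, 0.001], [0.001, 0.001, -1.0]]
wrist_force: [-0.6, -0.0, 0.3]
grip_width: 91.9
```

Emit:
servo_tool([
  [[0,0,0,0],[0,0,0,0],[0,0,0,0],[0,0,0,0],[0,0,0,0],[0,0,0,0],[0,0,0,0],[0,0,0,0],[0,0,0,0],[0,0,0,0]],
], gripper=-1, squeeze=30)

```text
time_s: 4.4
tcp_pos: [463.4, 327.9, 74.9]
orientation: [[-0.374, 0.928, 0.0], [0.928, 0.374, 0.001], [0.001, 0.001, -1.0]]
wrist_force: [1.3, -0.1, -0.0]
grip_width: 40.1
```

Emit:
servo_tool([
  [[0,0,0.003,0],[0,0,0.01,0],[0,0,0.02,0],[0,0,0.03,0],[0,0,0.05,0],[0,0,0.07,0],[0,0,0.095,0],[0,0,0.115,0],[0,0,0.125,0],[0,0,0.125,0]],
])

```text
time_s: 5.4
tcp_pos: [464.1, 328.4, 201.6]
orientation: [[-0.374, 0.928, 0.002], [0.928, 0.374, 0.003], [0.002, 0.004, -1.0]]
wrist_force: [0.3, -0.8, -4.9]
grip_width: 40.0
```

Run:
```python
from look import *
crop('side',270,50,400,170,6,'s3.png')
```

```text
(no output)
```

View pics/s3.png

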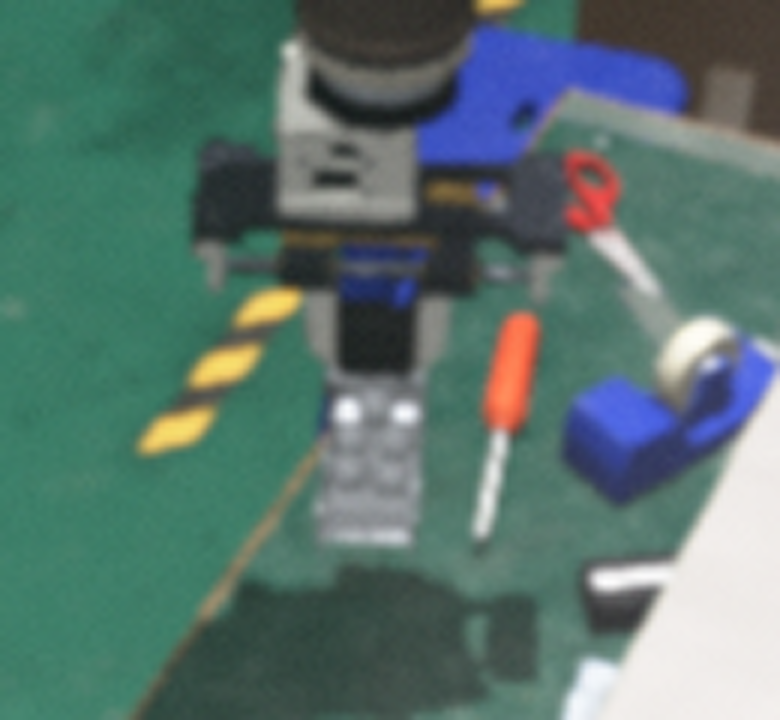

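Emit:
servo_tool([
  [[0.002,-0.006,0.005,-0.01],[0.006,-0.018,0.015,-0.03],[0.013,-0.04,0.025,-0.06],[0.022,-0.068,0.035,-0.09],[0.031,-0.098,0.045,-0.12],[0.041,-0.128,0.05,-0.15],[0.05,-0.155,0.05,-0.18],[0.056,-0.175,0.05,-0.2],[0.059,-0.184,0.05,-0.22],[0.06,-0.187,0.05,-0.228]],
])

```text
time_s: 6.45
tcp_pos: [523.7, 139.6, 250.4]
orientation: [[-0.151, 0.988, 0.001], [0.988, 0.151, 0.002], [0.001, 0.001, -1.0]]
wrist_force: [-0.2, 0.1, -4.9]
grip_width: 39.7
```

Emit:
servo_tool([
  [[0.002,-0.006,0,0],[0.006,-0.018,0,0],[0.013,-0.038,0,0],[0.021,-0.064,0,0],[0.03,-0.092,0,0],[0.038,-0.118,0,0],[0.046,-0.142,0,0],[0.052,-0.16,0,0],[0.055,-0.169,0,0],[0.0555,-0.1715,0,0]],
])

```text
time_s: 7.45
tcp_pos: [579.4, -32.9, 250.2]
orientation: [[-0.151, 0.989, 0.001], [0.989, 0.151, 0.001], [0.001, 0.001, -1.0]]
wrist_force: [0.6, 0.9, -5.5]
grip_width: 39.9
```

Run:
```python
from look import *
crop('side',230,120,360,280,5,'s4.png');crop('top',300,130,420,250,6,'t4.png')
s=monitor.sense();print(s['tcp_pos'],s['joint_positions'],s['wrist_force'])
```

```text
[579.06486889 -31.25302959 250.16465143] [-0.38200791  0.3566689   0.47394496  1.68240594 -0.17818451  1.14447982
  0.29289828] [ 0.51454513  1.3799572  -5.25093148]
```

View pics/s4.png

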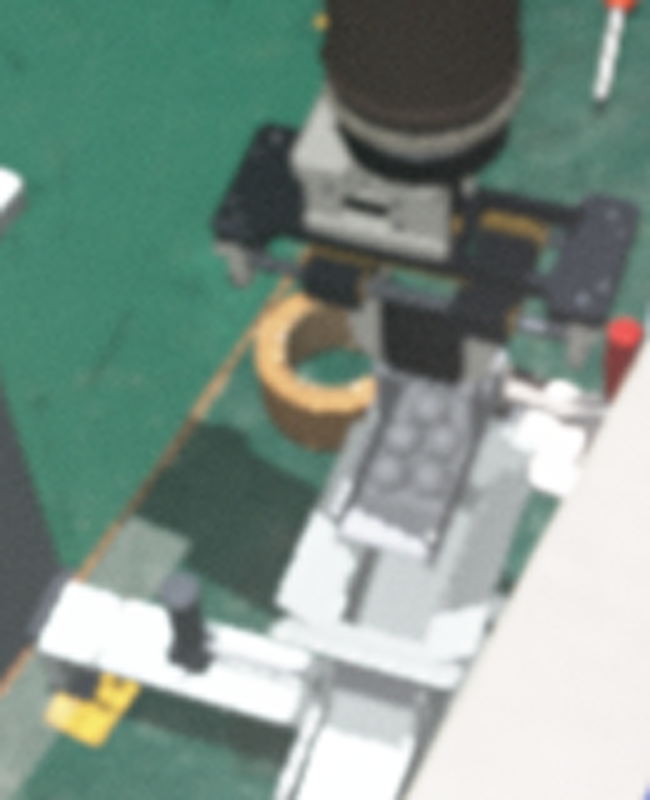

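View pics/t4.png

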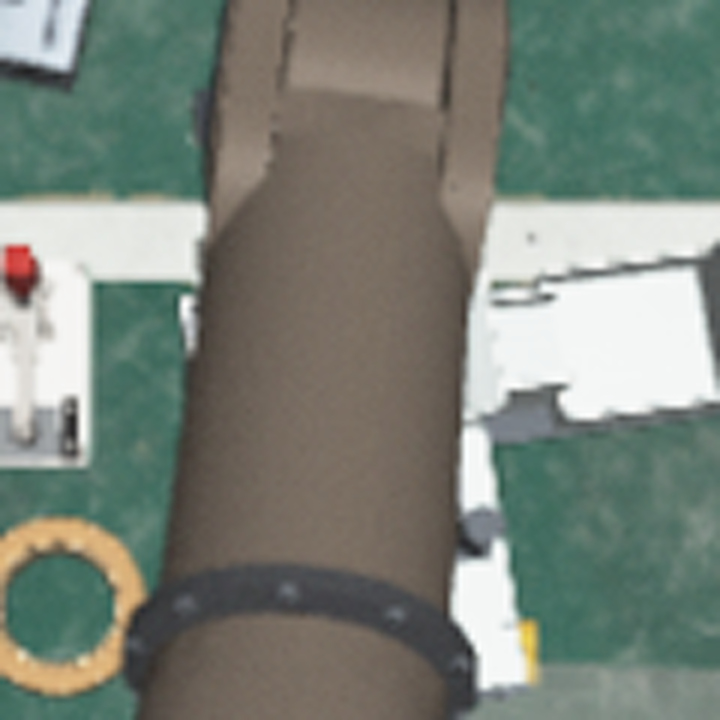

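Emit:
servo_tool([
  [[0,0,-0.004,0],[0,0,-0.009,0],[0,0,-0.014,0],[0,0,-0.018,0],[0,0,-0.02,0],[0,0,-0.021,0],[0,0,-0.022,0],[0,0,-0.023,0],[0,0,-0.024,0],[0,0,-0.024,0]],
], squeeze=20)

```text
time_s: 8.55
tcp_pos: [579.9, -32.1, 227.2]
orientation: [[-0.151, 0.988, 0.003], [0.989, 0.151, 0.001], [0.001, 0.003, -1.0]]
wrist_force: [0.1, -2.3, 4.3]
grip_width: 39.7
```

Emit:
servo_tool([
  [[0.0004,-0.0025,-0.001,0],[0.0008,-0.005,-0.002,0],[0.0012,-0.008,-0.0035,0],[0.0016,-0.0105,-0.005,0],[0.002,-0.013,-0.006,0],[0.0024,-0.0155,-0.0075,0],[0.0028,-0.018,-0.009,0],[0.0032,-0.0205,-0.0105,0],[0.0035,-0.0228,-0.012,0],[0.0035,-0.0228,-0.012,0]],
])

```text
time_s: 9.55
tcp_pos: [584.3, -51.8, 217.1]
orientation: [[-0.154, 0.988, 0.005], [0.988, 0.154, 0.006], [0.005, 0.006, -1.0]]
wrist_force: [-4.8, 10.4, 19.1]
grip_width: 39.7
```

Run:
```python
from look import *
crop('side',230,120,360,280,5,'s5.png')
s=monitor.sense();print(s['tcp_pos'],s['wrist_force'],s['torque'])
```

```text
[584.24043913 -51.74146051 217.12570797] [-4.65604395  9.84958513 19.9716427 ] [ 2.00682824  1.21390338 -0.11807674]
```

View pics/s5.png

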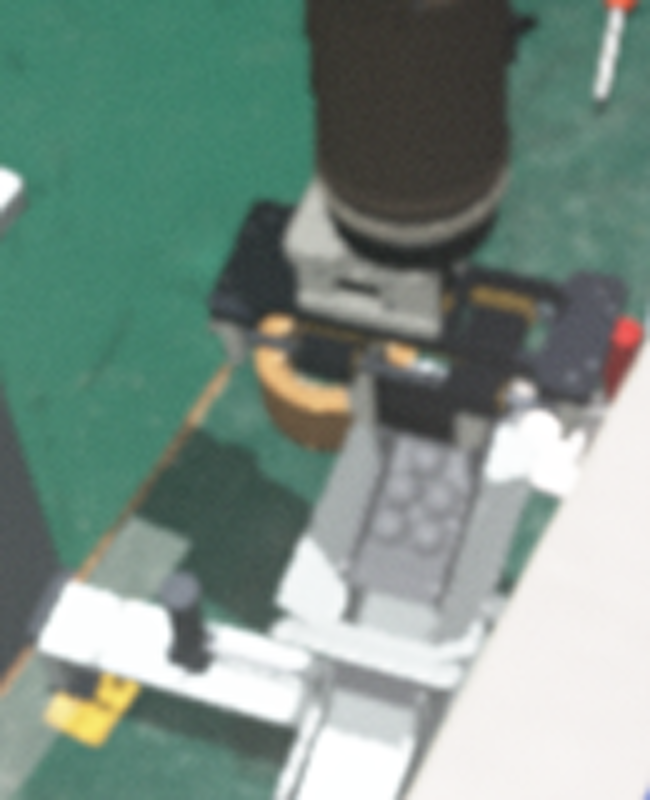

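```bash
cat > pan.py <<'E'
from look import *
def panpts(tcp,th,yaw=0.155,up=7,P=None):
    # pan_grip-frame points P; pivot at (0,1.5,up)
    P=np.array(P if P is not None else [(-25,-80,-68),(25,-80,-68),(25,-45,-53),(25,47,-53),(-25,47,-53),(-25,-45,-53)],float)-[0,1.5,up]
    c,s=np.cos(th),np.sin(th)
    q=np.c_[P[:,0],P[:,1]*c-P[:,2]*s,P[:,1]*s+P[:,2]*c]
    c,s=np.cos(yaw),np.sin(yaw)
    return np.c_[c*q[:,0]-s*q[:,1],s*q[:,0]+c*q[:,1],q[:,2]]+np.array(tcp)+[0,0,19]
def ov(fn,ths,x0=230,y0=120,x1=360,y1=280,k=5):
    c=cam('side');s=monitor.sense();o=s['orientation'];im=cv2.resize(c[0][y0:y1,x0:x1,::-1],None,fx=k,fy=k,interpolation=cv2.INTER_CUBIC)
    yaw=np.arctan2(o[1][1],o[0][1])
    cols=[(0,0,255),(0,255,255),(255,0,0),(255,0,255)]
    for th,col in zip(ths,cols):
        q=((proj(c,panpts(s['tcp_pos'],np.radians(th),yaw))-[x0,y0]+.5)*k).round().astype(int)
        cv2.polylines(im,[q],True,col,1)
    cv2.imwrite('pics/'+fn,im);print(np.round(s['tcp_pos'],1),np.round(s['wrist_force'],1),s['time_s'])
E
python3 -c "
from pan import *
ov('o5.png',[0,10,20],270,170,350,270,7)"
```

```text
[584.2 -51.8 217.1] [-4.   8.8 20.4] 9.65
```

View pics/o5.png

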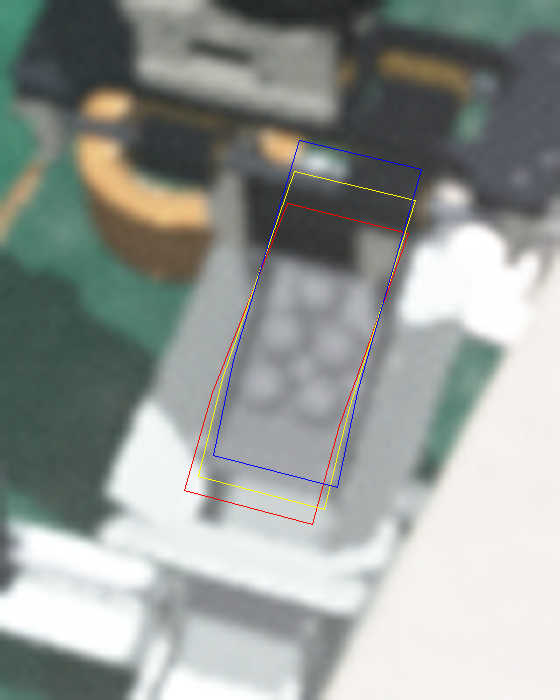

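Emit:
servo_tool([
  [[0.0005,-0.003,0.001,0],[0.001,-0.007,0.001,0],[0.0017,-0.011,0,0],[0.0023,-0.015,-0.001,0],[0.003,-0.019,-0.002,0],[0.0035,-0.022,-0.003,0],[0.0038,-0.0245,-0.004,0],[0.004,-0.026,-0.005,0],[0.004,-0.026,-0.006,0],[0.004,-0.026,-0.006,0]],
])

```text
time_s: 10.65
tcp_pos: [591.2, -74.2, 214.2]
orientation: [[-0.157, 0.987, 0.012], [0.988, 0.157, 0.01], [0.008, 0.013, -1.0]]
wrist_force: [2.3, 11.6, 22.8]
grip_width: 40.3
```

```bash
python3 -c "
from pan import *
ov('o6.png',[10,16,22],270,170,350,270,7)"
```

```text
[591.4 -74.3 214.2] [ 3.4 10.8 21.5] 10.7
```

View pics/o6.png

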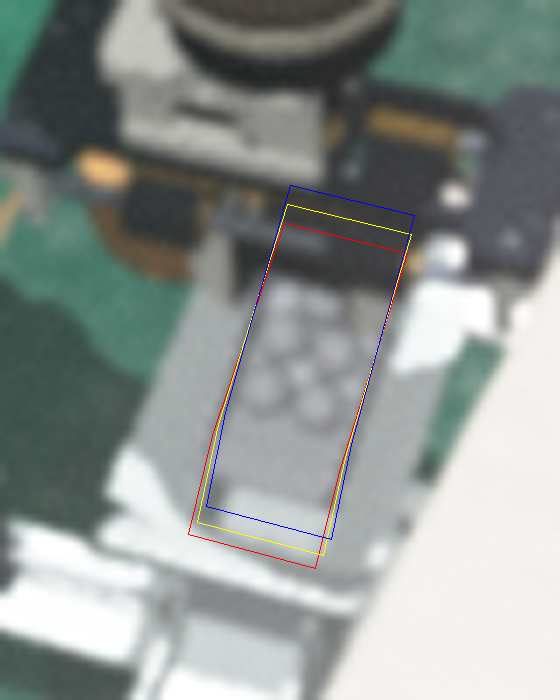

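Emit:
servo_tool([
  [[0,0,0.002,0],[0,0,0.004,0],[-0.001,0,0.006,0],[-0.001,-0.002,0.007,0],[-0.001,-0.004,0.007,0],[-0.001,-0.006,0.007,0],[-0.001,-0.008,0.007,0],[-0.001,-0.01,0.007,0],[-0.001,-0.01,0.007,0],[-0.001,-0.01,0.007,0]],
])

```text
time_s: 11.7
tcp_pos: [590.3, -84.3, 221.1]
orientation: [[-0.157, 0.987, 0.012], [0.988, 0.157, 0.01], [0.008, 0.013, -1.0]]
wrist_force: [0.8, 0.8, -4.7]
grip_width: 40.0
```

```bash
python3 -c "
from pan import *
ov('o7.png',[16,24,32],270,170,350,270,7)"
```

```text
[590.4 -84.2 221.1] [-0.3 -1.1 -4.3] 11.75
```

View pics/o7.png

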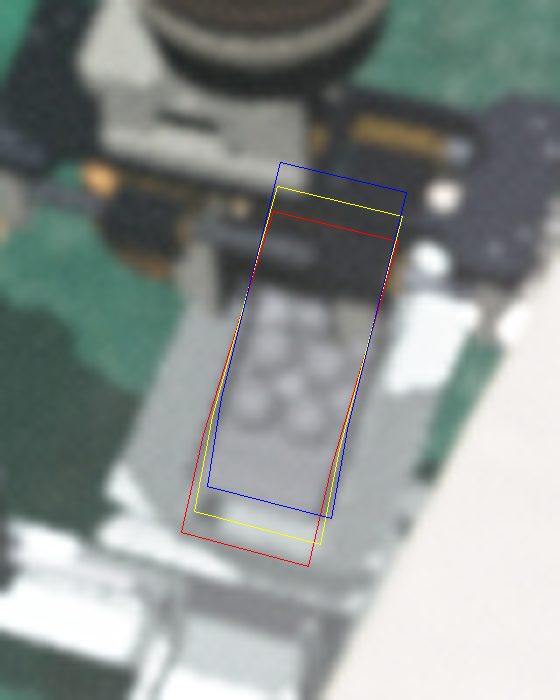

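Run:
```python
from pan import *
from scipy.optimize import least_squares
c=cam('side');s=monitor.sense()
obs=np.array([(210,492),(320,522),(250,400),(303,415)])/7.+[270-.5,170-.5]
P=np.array([(-25,-80,-68),(25,-80,-68),(-12,-43,-72),(12,-43,-72)],float)
for th in (10,16,20,24,28,32):
    def r(p): return (proj(c,panpts(s['tcp_pos'],np.radians(th),.159,P=P+[p[0],0,p[1]]))-obs).ravel()
    o=least_squares(r,[0,0]);print(th,o.x.round(1),round(o.cost,2),r(o.x).round(1))
```

```text
10 [13.4 71.3] 9.94 [-3.5 -0.9  0.6  0.   0.6  0.5  2.3  0.7]
16 [13.  76.1] 9.04 [-3.4 -0.5  0.6  0.4  0.5  0.2  2.2  0.5]
20 [12.9 79.7] 8.67 [-3.4 -0.2  0.6  0.6  0.4  0.2  2.2  0.4]
24 [12.5 82.1] 8.5 [-3.4  0.1  0.5  0.9  0.3  0.2  2.   0.4]
28 [ 2.4 30.5] 7.35 [-2.7  0.6 -0.   1.1  0.2  1.3  1.4  1.3]
32 [-0.8 17.1] 4.17 [-2.1 -0.9  0.3 -0.5  0.6 -0.1  1.6 -0.1]
```

```bash
python3 -c "
from pan import *
crop('side',285,195,335,260,11,'s7.png')"
```

```text
(no output)
```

View pics/s7.png

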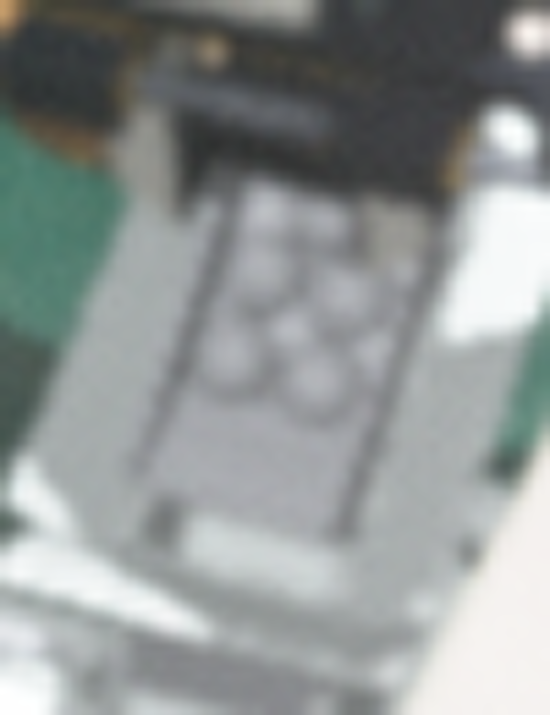

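Run:
```python
from pan import *
from scipy.optimize import least_squares
c=cam('side');s=monitor.sense()
obs=np.array([(298.3,238),(316.3,243.3),(305.9,227.7),(313.9,230)])-.5
P=np.array([(-26,-80,-68),(26,-80,-68),(-12,-43,-72),(12,-43,-72)],float)
for th in (4,8,12,16,20,24,28,32):
    def r(p): return (proj(c,panpts(s['tcp_pos'],np.radians(th),.159,P=P+[p[0],0,p[1]]))-obs).ravel()
    o=least_squares(r,[0,0]);print(th,o.x.round(1),round(o.cost,2),r(o.x).round(1), (r([0,0])**2).sum().round(1))
```

```text
4 [13.8 70. ] 4.6 [-2.4  0.3  0.3  0.4  0.3 -0.3  1.7 -0.2] 561.5
8 [13.6 73.4] 4.95 [-2.4  0.6  0.3  0.7  0.3 -0.5  1.7 -0.5] 442.2
12 [13.4 77.1] 5.49 [-2.3  0.9  0.3  1.   0.3 -0.7  1.6 -0.7] 327.8
16 [13.4 81.5] 6.16 [-2.3  1.2  0.3  1.2  0.2 -0.9  1.6 -0.8] 223.7
20 [13.6 86.9] 6.99 [-2.3  1.5  0.3  1.5  0.1 -1.   1.5 -0.9] 135.2
24 [13.9 92.9] 8.18 [-2.3  1.9  0.3  2.  -0.  -0.9  1.4 -0.8] 67.5
28 [ 3.2 37.6] 8.78 [-1.7  2.7 -0.4  2.5 -0.2  0.5  0.7  0.5] 25.6
32 [ -6.9 -13.9] 1.83 [-0.5  0.6 -0.3  0.1  0.4 -1.   0.7 -1.2] 14.3
```

Emit:
servo_tool([
  [[0.001,-0.006,0.001,0],[0.002,-0.012,0.001,0],[0.003,-0.018,0.001,0],[0.0035,-0.023,0.001,0],[0.0043,-0.028,0.002,0],[0.005,-0.033,0.003,0],[0.0058,-0.038,0.004,0],[0.0066,-0.043,0.005,0],[0.0075,-0.048,0.005,0],[0.0075,-0.048,0.005,0]],
])

```text
time_s: 12.9
tcp_pos: [598.2, -133.5, 226.5]
orientation: [[-0.156, 0.988, 0.013], [0.988, 0.156, 0.009], [0.007, 0.014, -1.0]]
wrist_force: [-2.2, 1.8, 3.0]
grip_width: 40.1
```

```bash
python3 -c "
from pan import *
ov('o8.png',[30,45],270,170,350,270,7)
crop('side',285,195,335,260,11,'s8.png')"
```

```text
[ 598.2 -132.9  226.4] [-1.9  0.8  2.9] 12.95
```

View pics/o8.png

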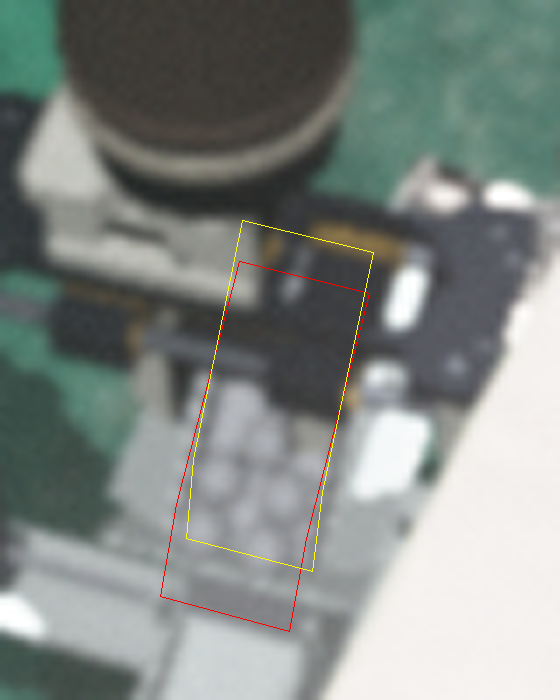

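View pics/s8.png

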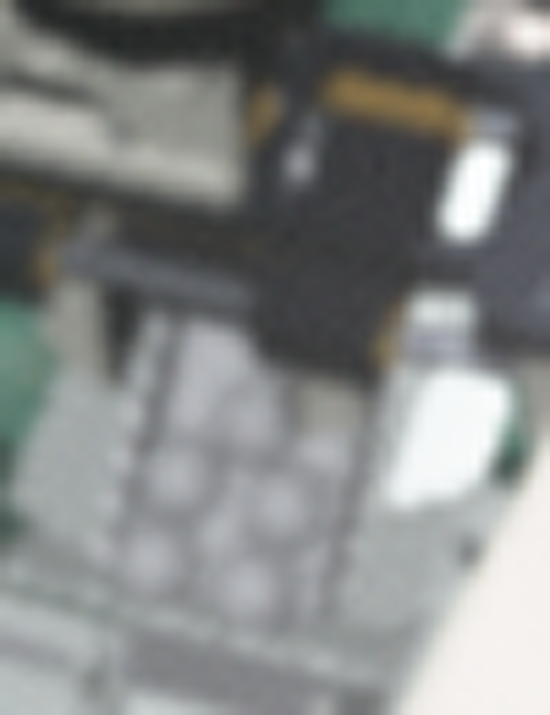

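Emit:
servo_tool([
  [[0,0,0,0],[0,0,0,0],[-0.0005,0.004,0,0],[-0.0015,0.01,0,0],[-0.0025,0.016,0,0],[-0.0034,0.022,0,0],[-0.0043,0.028,0,0],[-0.0052,0.034,0,0],[-0.006,0.04,0,0],[-0.007,0.045,0,0]],
], squeeze=60)

```text
time_s: 14.0
tcp_pos: [591.2, -86.9, 226.4]
orientation: [[-0.157, 0.987, 0.013], [0.988, 0.157, 0.01], [0.008, 0.014, -1.0]]
wrist_force: [0.3, 0.3, -2.0]
grip_width: 39.1
```

```bash
python3 -c "
from pan import *
ov('o9.png',[35,45],270,170,350,270,7)
crop('side',285,195,335,260,11,'s9.png')"
```

```text
[591.1 -85.9 226.4] [ 0.8  1.5 -2. ] 14.05
```

View pics/o9.png

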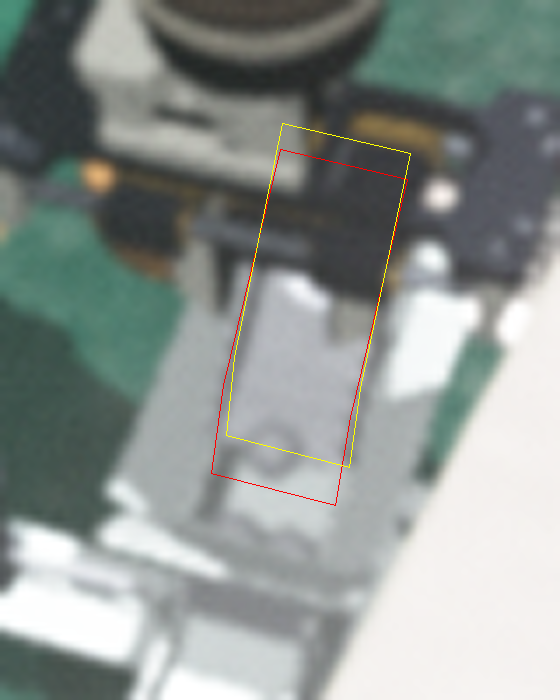

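View pics/s9.png

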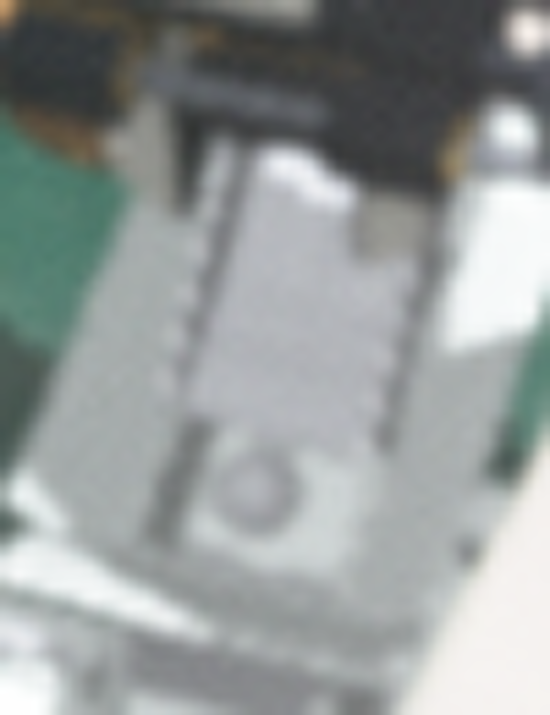

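Emit:
servo_tool([
  [[0,0,0.01,0],[0,0,0.025,0],[-0.002,0.01,0.04,0],[-0.007,0.035,0.05,0],[-0.014,0.07,0.05,0],[-0.022,0.11,0.05,0],[-0.03,0.15,0.05,0],[-0.038,0.185,0.05,0],[-0.044,0.21,0.05,0],[-0.046,0.22,0.05,0]],
])

```text
time_s: 15.1
tcp_pos: [544.3, 137.5, 277.3]
orientation: [[-0.163, 0.987, 0.013], [0.987, 0.163, 0.012], [0.01, 0.015, -1.0]]
wrist_force: [-0.1, -0.1, -3.6]
grip_width: 39.9
```

```bash
python3 -c "
from pan import *
crop('side',230,130,360,260,6,'s10.png')
crop('top',320,160,430,250,7,'t10.png')
s=monitor.sense();print(s['tcp_pos'],s['wrist_force'])"
```

```text
[544.9987036  135.21739408 277.07549148] [-0.1408783   0.15381255 -2.97531253]
```

View pics/s10.png

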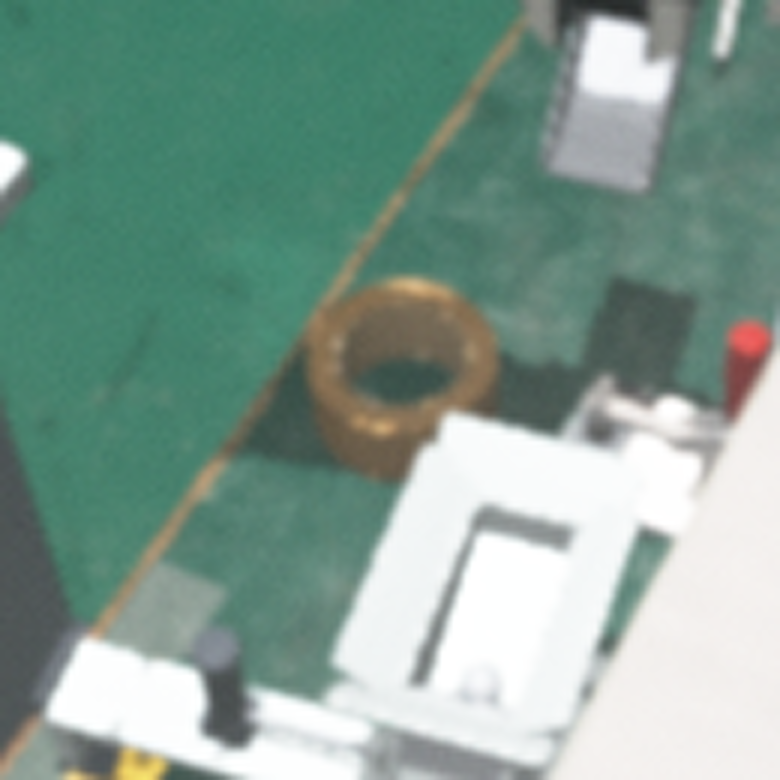

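View pics/t10.png

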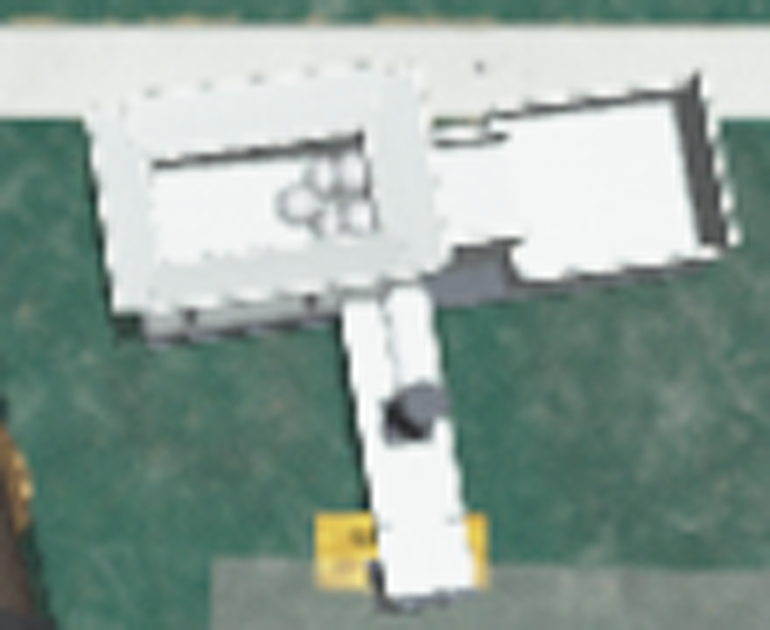

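Emit:
servo_tool([
  [[-0.008,0.012,-0.01,0],[-0.02,0.03,-0.03,0],[-0.033,0.05,-0.055,0],[-0.045,0.07,-0.08,0],[-0.055,0.088,-0.105,0],[-0.062,0.1,-0.13,0],[-0.063,0.102,-0.15,0],[-0.063,0.102,-0.165,0],[-0.063,0.102,-0.173,0],[-0.063,0.102,-0.175,0]],
], squeeze=40)

```text
time_s: 16.2
tcp_pos: [481.8, 236.1, 101.3]
orientation: [[-0.159, 0.987, 0.012], [0.987, 0.159, 0.01], [0.008, 0.014, -1.0]]
wrist_force: [-0.2, -0.7, -2.7]
grip_width: 39.9
```

```bash
python3 -c "
from pan import *
ov('o11.png',[35,45],280,110,380,210,7)"
```

```text
[482.1 236.4 101.7] [-0.1 -0.5 -2. ] 16.25
```

View pics/o11.png

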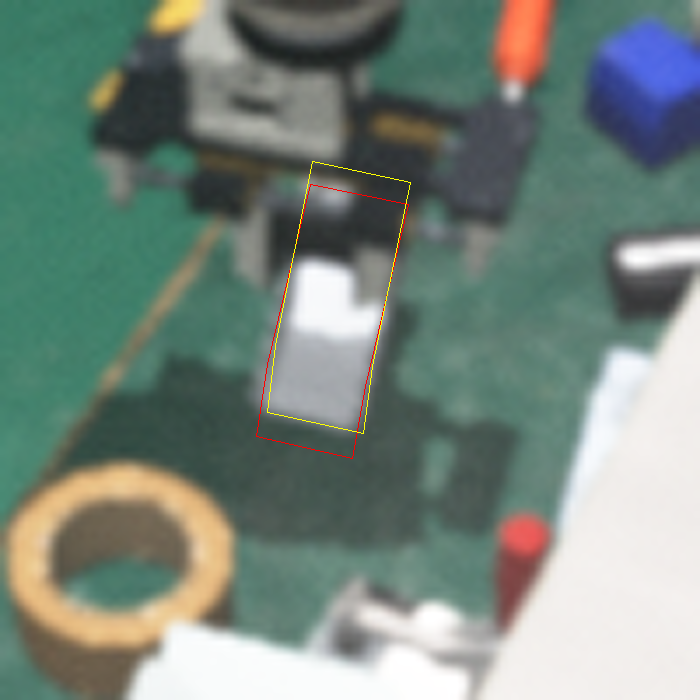

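Emit:
servo_tool([
  [[0,0,-0.006,0],[0,0.001,-0.012,0],[-0.001,0.005,-0.014,0],[-0.0015,0.01,-0.0145,0],[-0.0023,0.015,-0.015,0],[-0.003,0.02,-0.016,0],[-0.004,0.025,-0.017,0],[-0.005,0.03,-0.018,0],[-0.006,0.036,-0.02,0],[-0.006,0.038,-0.02,0]],
], squeeze=12)

```text
time_s: 17.25
tcp_pos: [475.6, 275.0, 81.3]
orientation: [[-0.16, 0.987, 0.012], [0.987, 0.16, 0.01], [0.008, 0.014, -1.0]]
wrist_force: [-0.0, -2.6, 1.3]
grip_width: 39.9
```

```bash
python3 -c "
from pan import *
ov('o12.png',[0,20],280,110,380,210,7)"
```

```text
[475.7 275.1  81.3] [-0.1 -0.1  1.4] 17.3
```

View pics/o12.png

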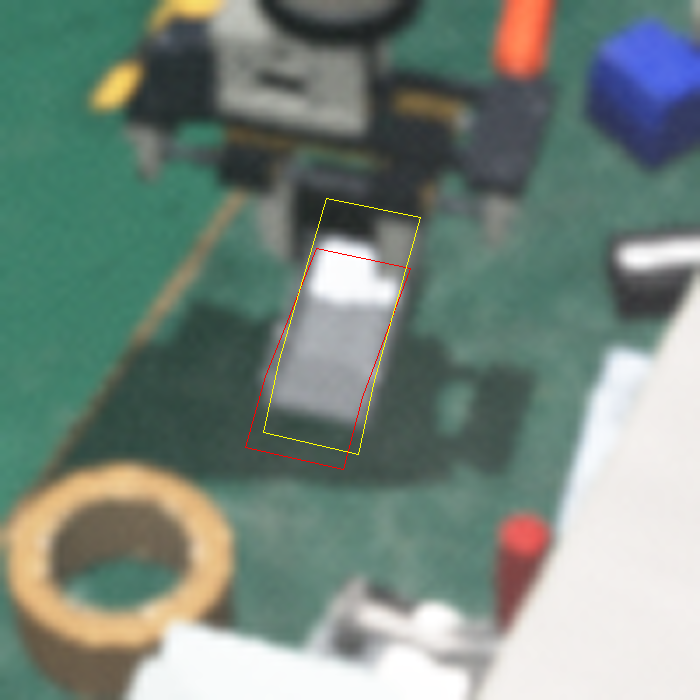

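Emit:
servo_tool([
  [[-0.0007,0.004,-0.001,0],[-0.0015,0.009,-0.0025,0],[-0.0023,0.014,-0.0035,0],[-0.003,0.019,-0.0045,0],[-0.004,0.025,-0.0055,0],[-0.005,0.031,-0.0062,0],[-0.006,0.037,-0.007,0],[-0.007,0.042,-0.0075,0],[-0.007,0.042,-0.0075,0],[-0.007,0.042,-0.0075,0]],
])

```text
time_s: 18.3
tcp_pos: [468.6, 317.8, 74.1]
orientation: [[-0.161, 0.987, 0.012], [0.987, 0.161, 0.011], [0.009, 0.014, -1.0]]
wrist_force: [-1.4, 0.9, 4.2]
grip_width: 39.6
```

```bash
python3 -c "
from pan import *
ov('o13.png',[0,10],280,110,380,210,7)"
```

```text
[468.6 317.7  74.1] [-1.1  1.5  4.2] 18.35
```

View pics/o13.png

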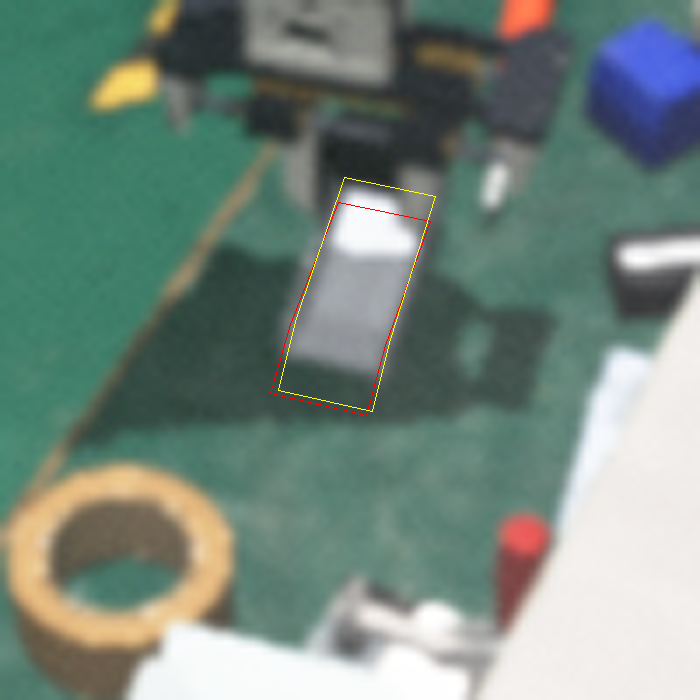

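```bash
python3 -c "
from pan import *
c=crop('side',300,125,360,185,12,'s13.png');crop('top',200,180,300,260,7,'t13.png')
for z in (0,10,18): print(z,onz(c,320.7,160,z),onz(c,333.6,163.1,z))
"
```

```text
0 [446.53990018 276.7637148    0.        ] [495.20613458 283.34841954   0.        ]
10 [450.48221202 268.51495935  10.        ] [498.6616723  275.03380193  10.        ]
18 [453.63606148 261.91595499  18.        ] [501.42610248 268.38210783  18.        ]
```

View pics/s13.png

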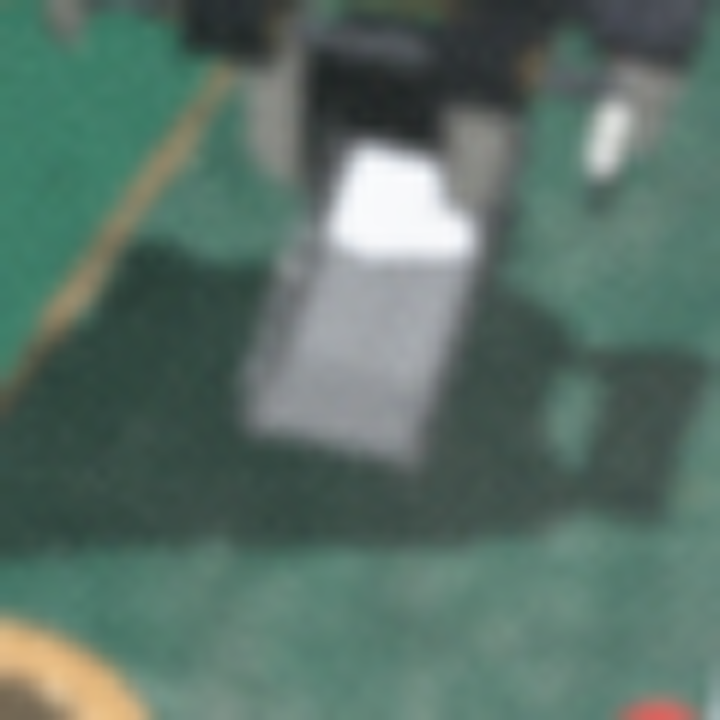

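View pics/t13.png

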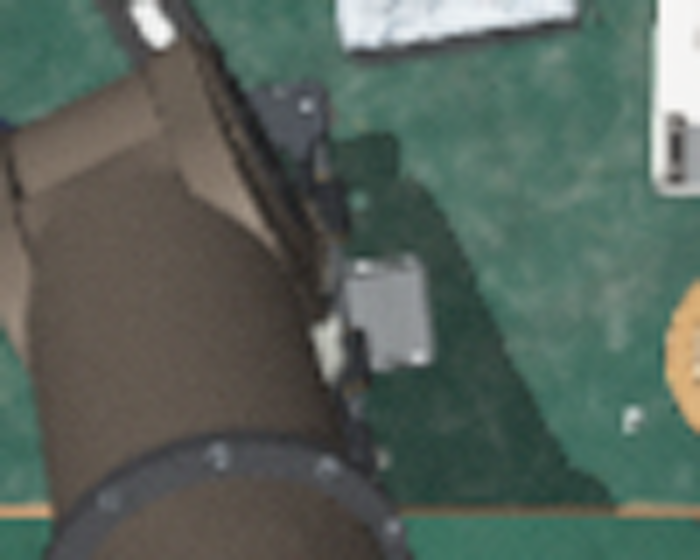

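Emit:
servo_tool([
  [[0,0,0,0],[0,0,0,0],[0,0,0,0],[-0.001,0.004,0,0],[-0.0015,0.008,0,0],[-0.002,0.012,0,0],[-0.0025,0.016,0,0],[-0.003,0.02,0,0],[-0.003,0.02,0,0],[-0.003,0.02,0,0]],
], squeeze=3)

```text
time_s: 19.45
tcp_pos: [465.7, 337.9, 74.2]
orientation: [[-0.161, 0.987, 0.013], [0.987, 0.161, 0.011], [0.009, 0.014, -1.0]]
wrist_force: [-0.2, 0.1, -1.2]
grip_width: 40.0
```

```bash
python3 -c "
from pan import *
ov('o14.png',[0],300,105,360,175,10)
"
```

```text
[465.8 337.7  74.2] [-0.   0.7 -1.6] 19.5
```

View pics/o14.png

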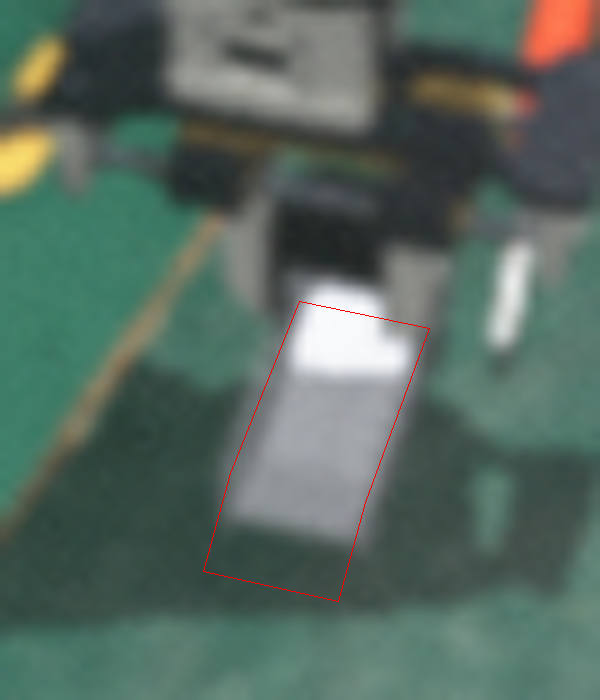

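Emit:
servo_tool([
  [[0,0,-0.002,0],[0,0,-0.004,0],[0,0,-0.006,0],[0,0,-0.008,0],[0,0,-0.008,0],[0,0,-0.008,0],[0,0,-0.008,0],[0,0,-0.008,0],[0,0,-0.008,0],[0,0,-0.008,0]],
], squeeze=3)

```text
time_s: 20.5
tcp_pos: [465.8, 337.7, 66.3]
orientation: [[-0.161, 0.987, 0.013], [0.987, 0.161, 0.011], [0.009, 0.014, -1.0]]
wrist_force: [0.2, -0.2, 0.5]
grip_width: 0.5
```

```bash
python3 -c "
from pan import *
ov('o15.png',[0],300,105,360,175,10)
"
```

```text
[465.8 337.7  66.3] [-0.6 -0.5 -0.2] 20.55
```

View pics/o15.png

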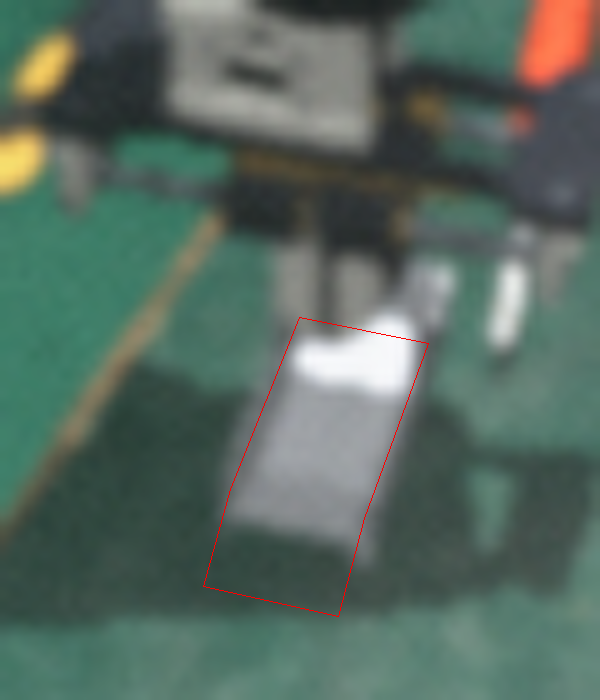

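Emit:
servo_tool([
  [[0,0,0.005,0],[0,0,0.015,0],[0,0,0.03,0],[0,0,0.05,0],[0,0,0.075,0],[0,-0.02,0.1,0],[0.01,-0.05,0.12,0],[0.02,-0.08,0.13,0],[0.02,-0.11,0.13,0],[0.02,-0.13,0.13,0]],
])

```text
time_s: 21.55
tcp_pos: [486.4, 205.3, 197.8]
orientation: [[-0.158, 0.987, 0.014], [0.987, 0.158, 0.012], [0.009, 0.016, -1.0]]
wrist_force: [0.2, 0.2, 0.8]
grip_width: 0.3
```

```bash
python3 -c "
from pan import *
crop('side',290,90,390,190,7,'s16.png');crop('top',200,180,300,260,7,'t16.png')
"
```

```text
(no output)
```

View pics/s16.png

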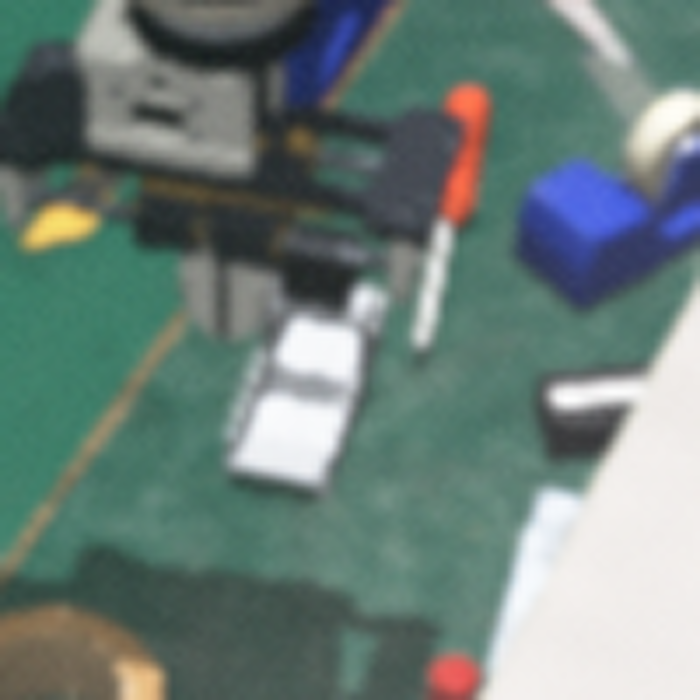

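View pics/t16.png

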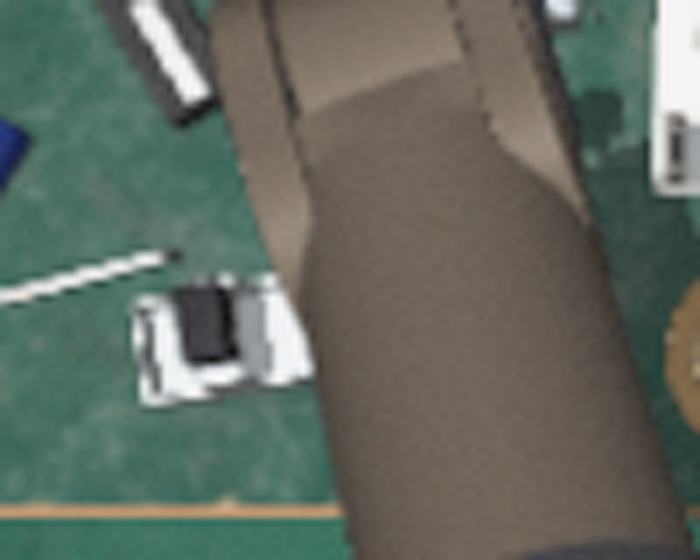

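```bash
python3 -c "
from fit import *
T=cam('top');S=cam('side')
for a,b in (((379.6,217.9),(266,237.5)),((379.8,217.4),(266.2,237.4))):
  print(tri(T,a,S,b))
s=monitor.sense();print(s['tcp_pos'])
"
```

```text
(array([ 484.78739613, -151.18854958,  129.32419773]), np.float64(3.8790978292452993))
(array([ 486.10960069, -151.63410449,  131.55917518]), np.float64(3.6562163427549366))
[485.93430998 207.96973016 197.10276932]
```

Emit:
servo_tool([
  [[0,-0.015,0,0],[0,-0.05,0,0],[0,-0.095,0,0],[0,-0.14,0,0],[0,-0.185,0,0],[0,-0.23,0,0],[0,-0.275,0,0],[0,-0.32,0,0],[0,-0.35,-0.01,-0.004],[0,-0.36,-0.02,-0.004]],
], gripper=0.3, squeeze=60)

```text
time_s: 22.75
tcp_pos: [485.7, -156.1, 177.4]
orientation: [[-0.152, 0.988, 0.015], [0.988, 0.152, 0.01], [0.008, 0.016, -1.0]]
wrist_force: [0.1, 0.6, -0.2]
grip_width: 59.8
```

```bash
python3 -c "
from pan import *
c=crop('side',230,170,340,280,7,'s17.png');s=monitor.sense();print(s['tcp_pos'],s['orientation'],s['grip_width'])
"
```

```text
[ 484.86465838 -155.75122165  175.79701062] [[-0.15242911  0.98823627  0.01242757]
 [ 0.98827758  0.15230282  0.01054908]
 [ 0.00853223  0.01388987 -0.99986713]] 59.4073331354661
```

View pics/s17.png

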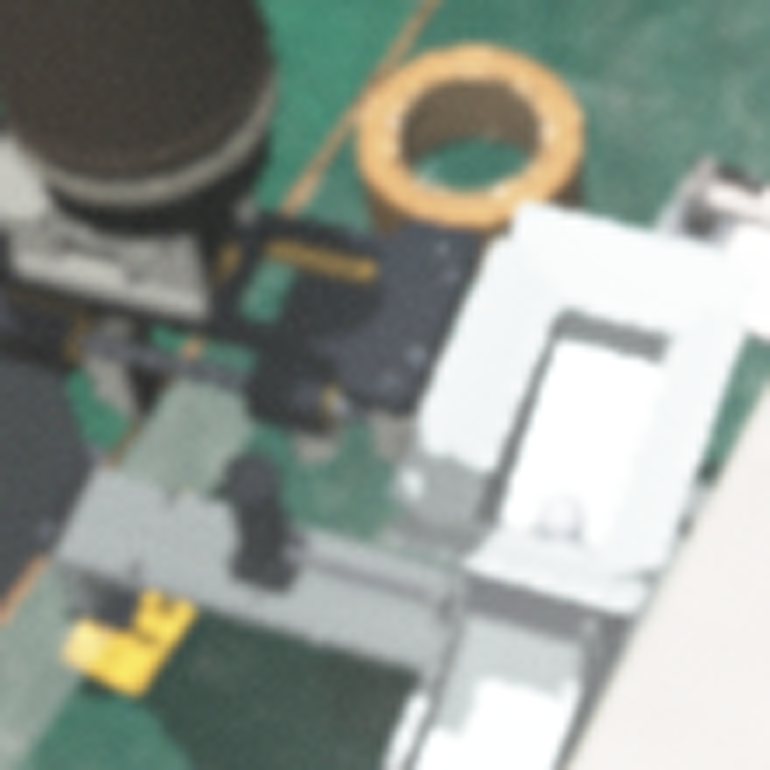

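Emit:
servo_tool([
  [[0.001,0.004,0,0],[0.001,0.004,-0.01,0],[0.001,0.004,-0.02,0],[0.001,0.004,-0.03,0],[0.001,0.004,-0.04,0],[0.001,0.004,-0.05,0],[0.001,0.004,-0.06,0],[0.001,0.004,-0.07,0],[0.001,0.004,-0.077,0],[0.001,0.004,-0.077,0]],
])

```text
time_s: 23.8
tcp_pos: [485.2, -151.7, 97.7]
orientation: [[-0.152, 0.988, 0.011], [0.988, 0.152, 0.011], [0.009, 0.012, -1.0]]
wrist_force: [-0.3, -0.5, -0.7]
grip_width: 59.8
```

Emit:
servo_tool([
  [[0,0,0,0],[0,0,0,0],[0,0,0,0],[0,0,0,0],[0,0,0,0],[0,0,0,0],[0,0,0,0],[0,0,0,0],[0,0,0,0],[0,0,0,0]],
], gripper=-1, squeeze=60)

```text
time_s: 24.8
tcp_pos: [485.8, -151.7, 98.0]
orientation: [[-0.152, 0.988, 0.012], [0.988, 0.152, 0.011], [0.009, 0.013, -1.0]]
wrist_force: [5.1, 0.8, 1.0]
grip_width: 21.2
```

```bash
python3 -c "
from pan import *
c=crop('side',230,170,340,280,7,'s18.png');s=monitor.sense();print(s['tcp_pos'],s['wrist_force'],s['grip_width'])
"
```

```text
[ 485.71852823 -151.67035266   98.00556306] [4.80396268 1.48596133 2.07132946] 20.93988563751771
```

View pics/s18.png

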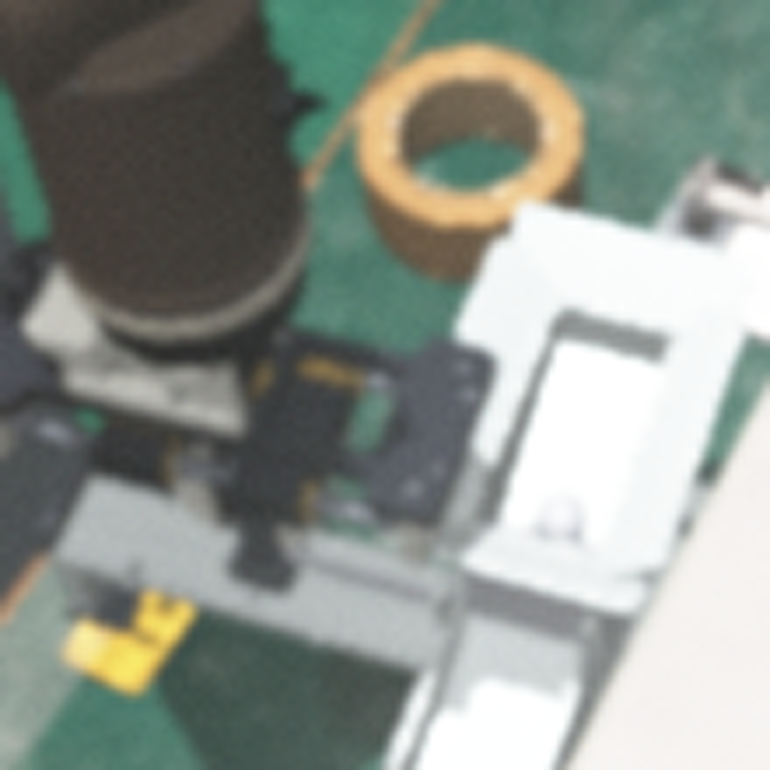

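Emit:
servo_tool([
  [[-0.005,-0.0008,0,0],[-0.011,-0.0017,0,0],[-0.017,-0.0027,0,0],[-0.023,-0.0036,0,0],[-0.029,-0.0045,0,0],[-0.035,-0.0055,0,0],[-0.041,-0.0064,0,0],[-0.046,-0.0072,0,0],[-0.05,-0.0079,0,0],[-0.05,-0.0079,0,0]],
])

```text
time_s: 25.85
tcp_pos: [436.2, -158.5, 98.0]
orientation: [[-0.153, 0.988, 0.013], [0.988, 0.153, 0.012], [0.01, 0.014, -1.0]]
wrist_force: [9.6, 4.8, -5.1]
grip_width: 21.5
```

```bash
python3 -c "
from pan import *
c=crop('side',225,200,345,310,6,'s19.png');crop('top',325,150,435,255,7,'t19.png');s=monitor.sense();print(s['tcp_pos'],s['wrist_force'],s['grip_width'])
"
```

```text
[ 436.61382533 -158.48126793   98.04978677] [ 9.73229314  5.21822714 -3.95643092] 21.013182256818425
```

View pics/s19.png

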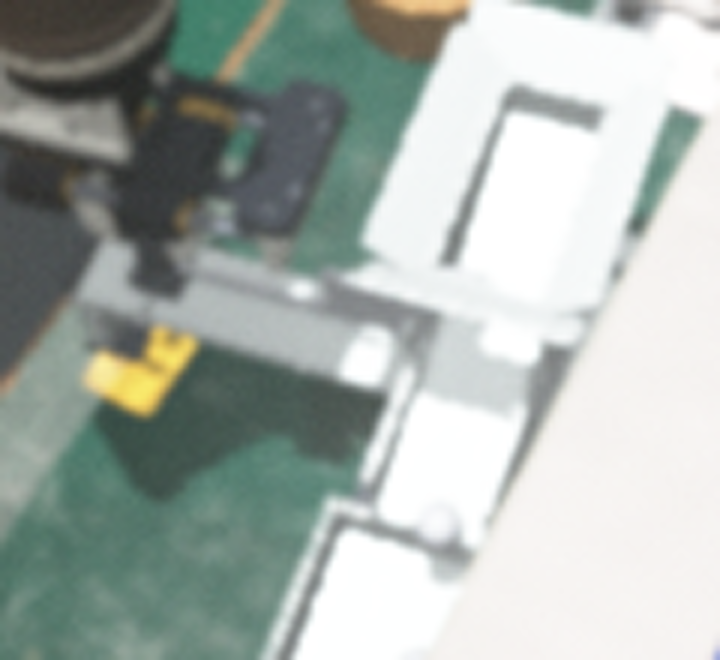

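View pics/t19.png

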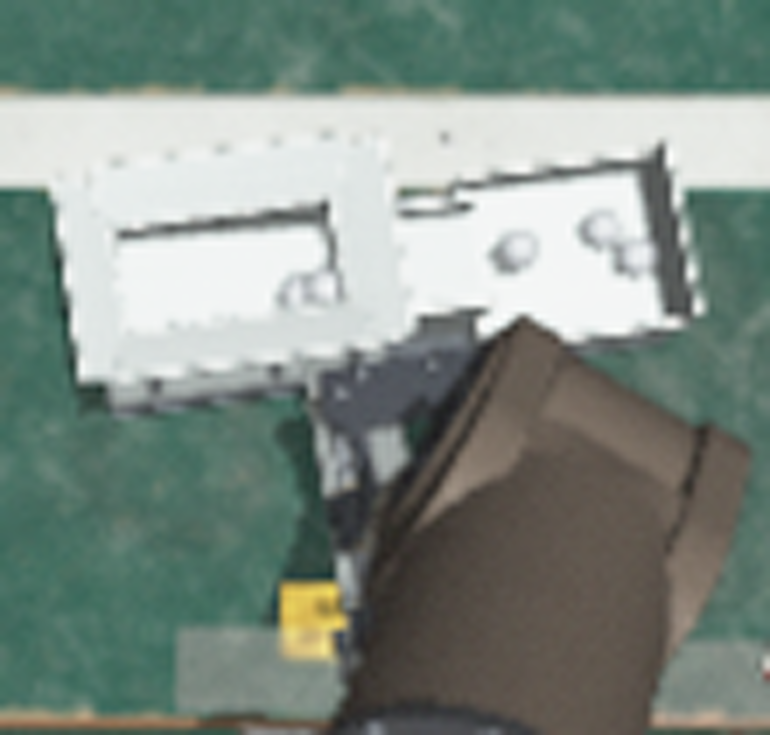

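Emit:
servo_tool([
  [[0,0,0,0],[0,0,0,0],[0,0,0,0],[0,0,0,0],[0,0,0,0],[0,0,0,0],[0,0,0,0],[0,0,0,0],[0,0,0,0],[0,0,0,0]],
])

```text
time_s: 26.95
tcp_pos: [437.8, -158.2, 98.1]
orientation: [[-0.154, 0.988, 0.015], [0.988, 0.154, 0.011], [0.009, 0.016, -1.0]]
wrist_force: [8.8, 2.4, -7.7]
grip_width: 21.3
```

```bash
python3 -c "
from pan import *
c=crop('side',230,230,290,270,12,'s20.png');crop('top',325,150,435,255,7,'t20.png');s=monitor.sense();print(s['tcp_pos'],s['wrist_force'],s['grip_width'])
a=cv2.imread('pics/side0.png')[230:270,230:290];cv2.imwrite('pics/s20b.png',cv2.resize(a,None,fx=12,fy=12,interpolation=2))
"
```

```text
[ 437.81308289 -158.22985992   98.08574519] [ 9.60826029  2.01323052 -6.93051073] 21.13044837245061
```

View pics/s20.png

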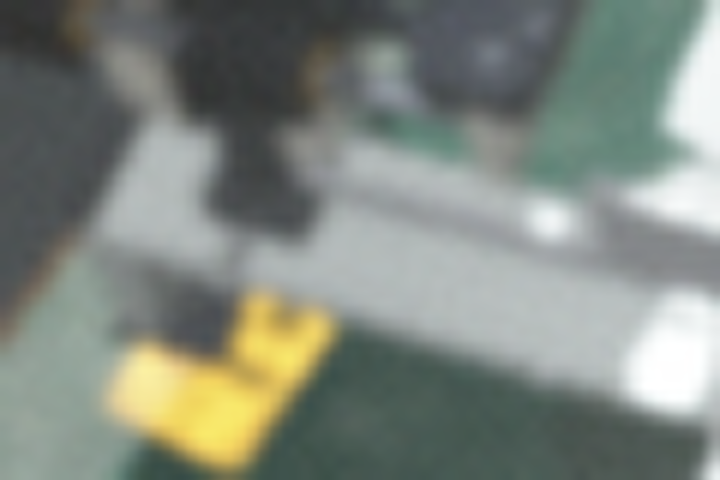

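View pics/s20b.png

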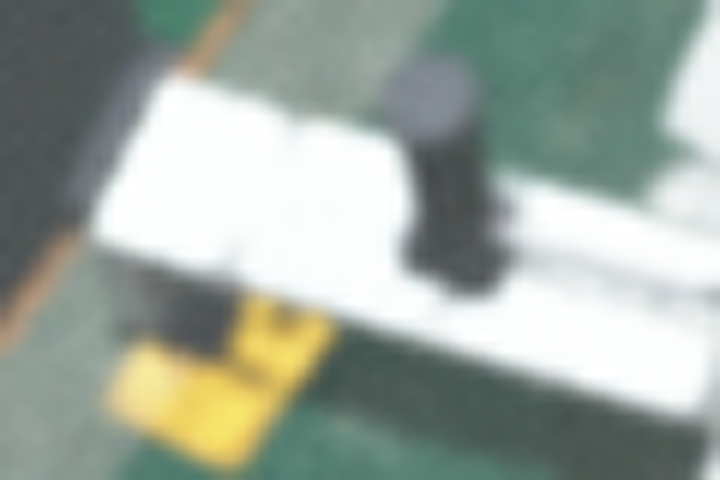

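View pics/t20.png

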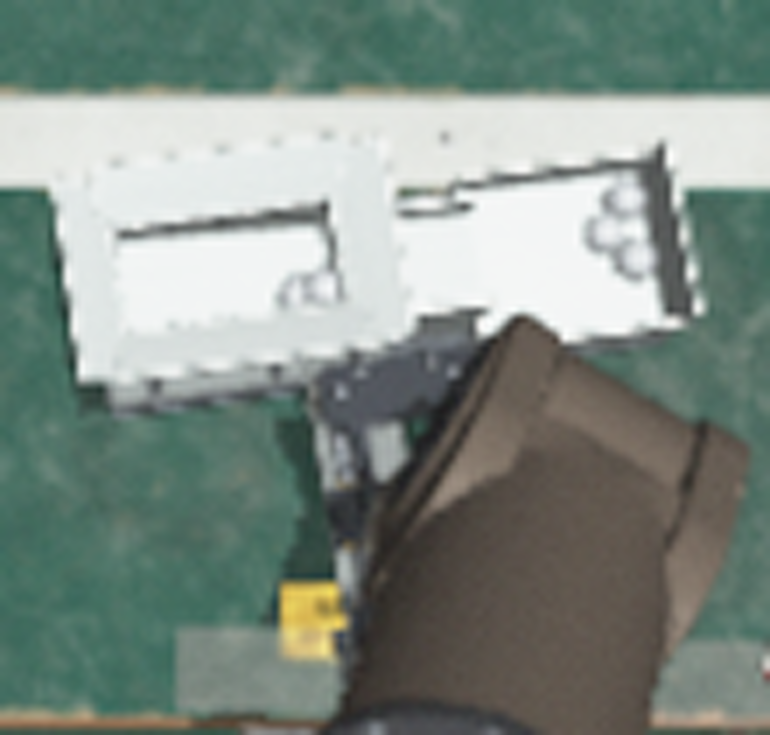

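Emit:
servo_tool([
  [[-0.002,-0.0003,0,0],[-0.004,-0.0006,0,0],[-0.005,-0.0008,0,0],[-0.005,-0.0008,0,0],[-0.005,-0.0008,0,0],[-0.005,-0.0008,0,0],[-0.005,-0.0008,0,0],[-0.005,-0.0008,0,0],[-0.005,-0.0008,0,0],[-0.005,-0.0008,0,0]],
])

```text
time_s: 28.05
tcp_pos: [434.0, -158.8, 98.1]
orientation: [[-0.155, 0.988, 0.016], [0.988, 0.155, 0.011], [0.008, 0.018, -1.0]]
wrist_force: [10.1, 2.6, -7.4]
grip_width: 21.5
```

```bash
cat > chk.py <<'E'
from pan import *
import sys
n=sys.argv[1]
c=crop('side',230,230,290,270,12,'s%s.png'%n);crop('top',325,150,435,255,7,'t%s.png'%n);s=monitor.sense();print(s['tcp_pos'],s['wrist_force'],s['grip_width'],s['time_s'])
E
python3 chk.py 21
```

```text
[ 433.97338984 -158.7913674    98.06982219] [ 9.63406943  1.56722404 -6.05492427] 21.454135598199766 28.15
```

View pics/s21.png

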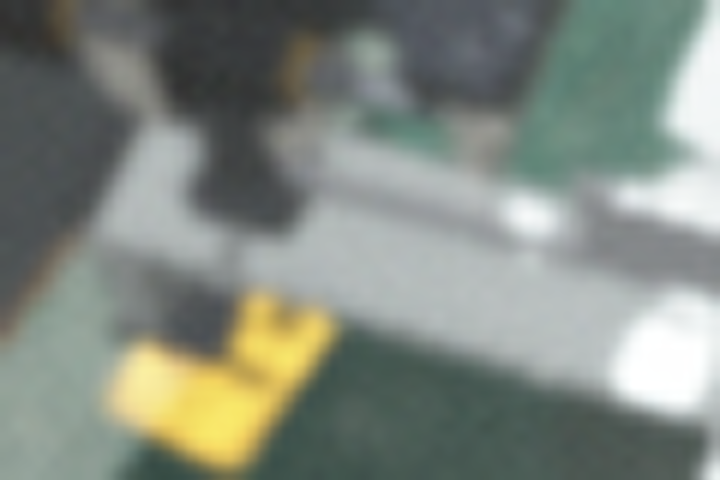

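View pics/t21.png

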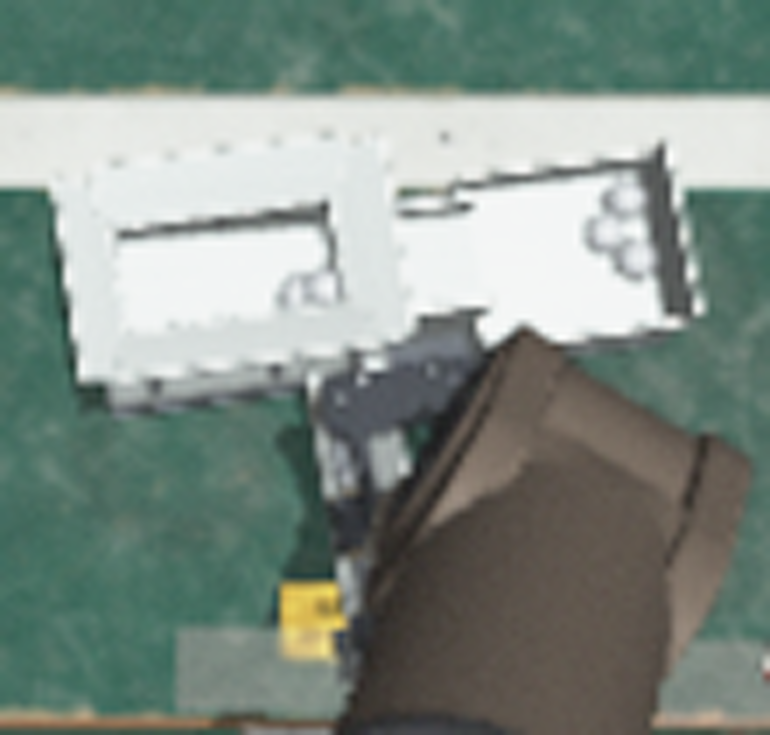

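```bash
python3 -c "
from fit import *
T=cam('top');S=cam('side')
f=np.array([597,-136,.153])
def inv(p):
  d=p[:2]-f[:2];c,s=np.cos(f[2]),np.sin(f[2]);return (np.array([c*d[0]+s*d[1],-s*d[0]+c*d[1],p[2]])).round(1)
for u,v,z in ((320,287,85),(292,292,92),(320,287,108)): print(inv(onz(T,u/7+325-.5,v/7+150-.5,z)))
print('hand',inv(np.array(monitor.sense()['tcp_pos'])))
cv2.imwrite('pics/t22.png',cv2.resize(T[0][170:210,335:395,::-1],None,fx=12,fy=12,interpolation=2))
cv2.imwrite('pics/s22.png',cv2.resize(S[0][210:275,280:340,::-1],None,fx=10,fy=10,interpolation=2))
"
```

```text
[-8.8  8.8 85. ]
[-10.5  24.3  92. ]
[-13.   12.6 108. ]
hand [-164.6    2.3   98.1]
```

View pics/t22.png

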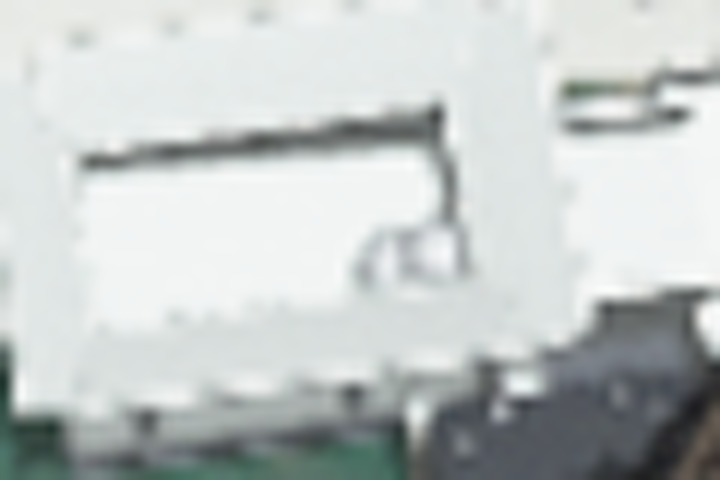

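View pics/s22.png

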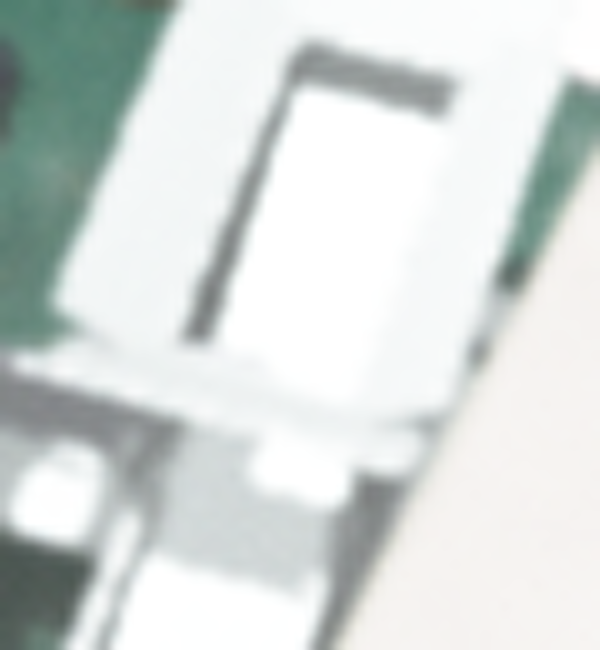

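Emit:
servo_tool([
  [[-0.002,-0.0003,0,0],[-0.004,-0.0006,0,0],[-0.005,-0.0008,0,0],[-0.005,-0.0008,0,0],[-0.005,-0.0008,0,0],[-0.005,-0.0008,0,0],[-0.005,-0.0008,0,0],[-0.005,-0.0008,0,0],[-0.005,-0.0008,0,0],[-0.005,-0.0008,0,0]],
])

```text
time_s: 29.25
tcp_pos: [430.2, -159.3, 98.1]
orientation: [[-0.155, 0.988, 0.018], [0.988, 0.155, 0.011], [0.008, 0.02, -1.0]]
wrist_force: [10.9, 2.2, -7.0]
grip_width: 21.2
```

```bash
python3 chk.py 23
```

```text
[ 430.20833359 -159.33749374   98.083279  ] [11.23932673  1.55598814 -8.79292441] 20.925485247212475 29.35
```

View pics/t23.png

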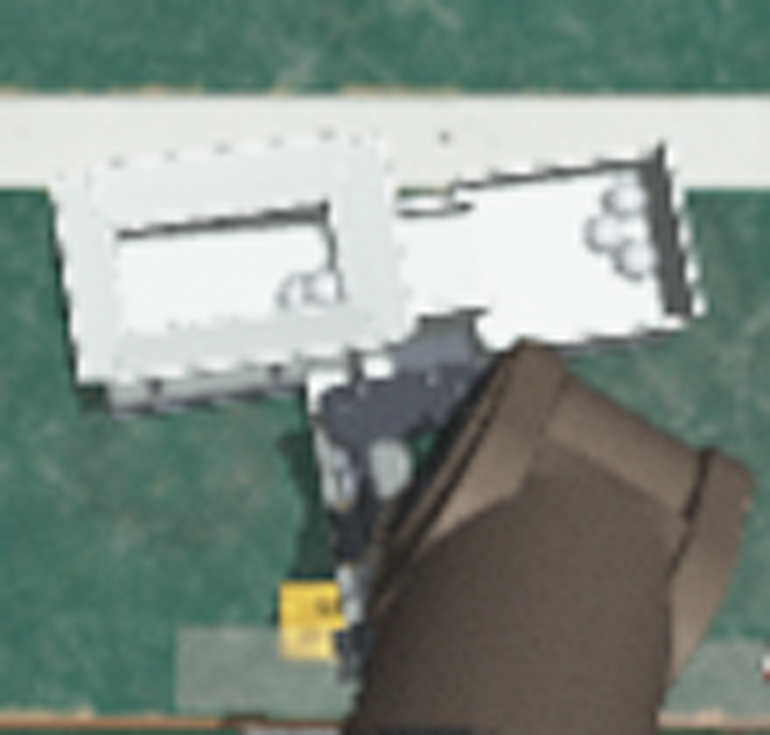

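View pics/s23.png

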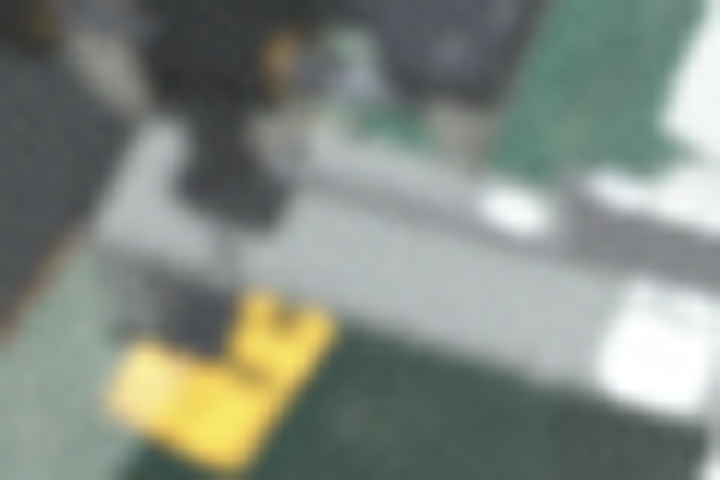

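Emit:
servo_tool([
  [[0.01,0.0015,0,0],[0.02,0.003,0,0],[0.027,0.004,0,0],[0.02,0.003,0,0],[0.01,0.0015,0,0],[0.002,0.0003,0,0],[0.002,0.0003,0,0],[0.002,0.0003,0,0],[0.002,0.0003,0,0],[0.002,0.0003,0,0]],
])

```text
time_s: 30.35
tcp_pos: [433.3, -158.9, 98.1]
orientation: [[-0.156, 0.988, 0.02], [0.988, 0.156, 0.01], [0.007, 0.021, -1.0]]
wrist_force: [9.1, 1.6, -7.3]
grip_width: 21.3
```

```bash
python3 chk.py 24
```

```text
[ 433.31244282 -158.93403267   98.08639648] [10.72934335  0.20769461 -7.03718329] 21.17730255920091 30.45
```

View pics/t24.png

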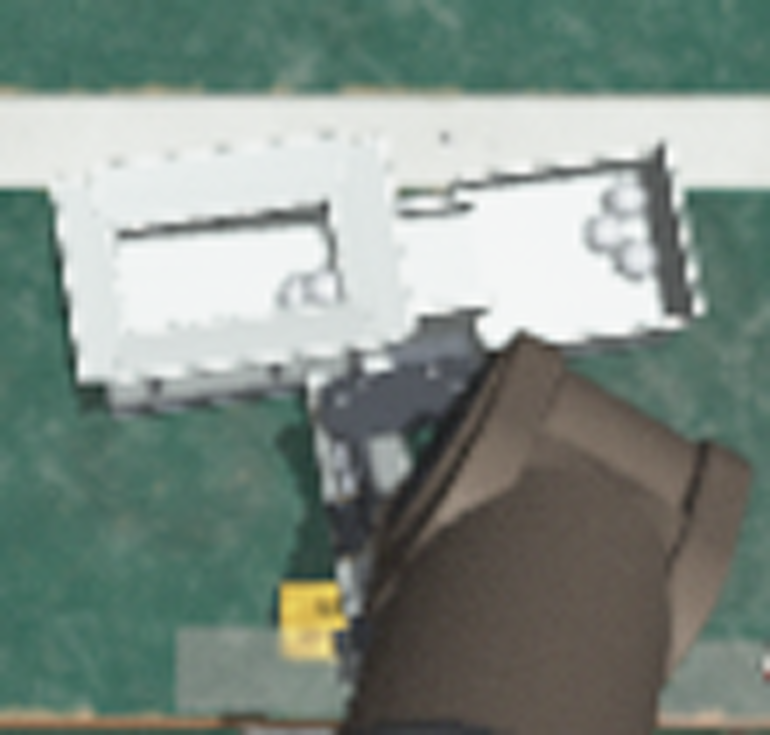

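```bash
python3 -c "
from pan import *
c=cam('side');a=cv2.imread('pics/side0.png')
x0,y0,x1,y1=285,235,330,285
p=[cv2.resize(i[y0:y1,x0:x1],None,fx=8,fy=8,interpolation=2) for i in (a,np.ascontiguousarray(c[0][:,:,::-1]))]
def g(i):  # stretch highlights
    i=i.astype(float);return np.clip((i-120)*255/135,0,255).astype(np.uint8)
cv2.imwrite('pics/cmp.png',np.hstack([g(p[0]),g(p[1])]))
t=cam('top');b=cv2.imread('pics/top0.png')
x0,y0,x1,y1=340,165,400,210
p=[cv2.resize(i[y0:y1,x0:x1],None,fx=6,fy=6,interpolation=2) for i in (b,np.ascontiguousarray(t[0][:,:,::-1]))]
def g2(i): 
    i=i.astype(float);return np.clip((i-170)*255/85,0,255).astype(np.uint8)
cv2.imwrite('pics/cmpt.png',np.hstack([g2(p[0]),g2(p[1])]))
"
```

```text
(no output)
```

View pics/cmp.png

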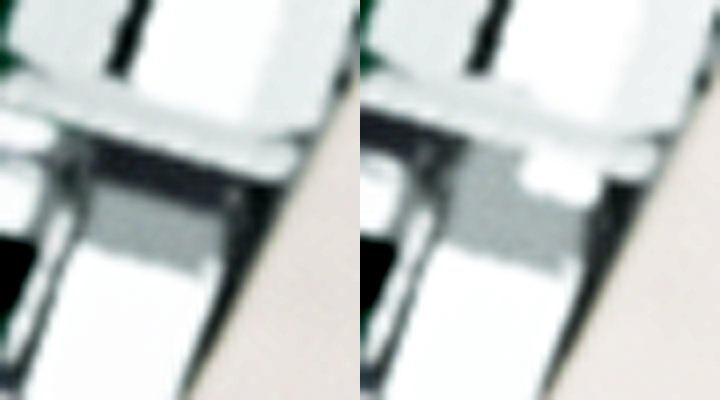

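View pics/cmpt.png

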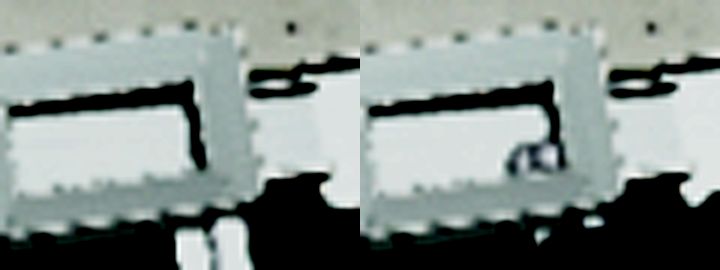

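```bash
python3 -c "
from fit import *
t=cam('top')
x0,y0,x1,y1=355,172,385,200;k=22
im=cv2.resize(t[0][y0:y1,x0:x1,::-1],None,fx=k,fy=k,interpolation=2).astype(float)
im=np.clip((im-120)*255/135,0,255).astype(np.uint8)
f=[597,-136,.153]
def dr(P,col,cl=True):
    q=((proj(t,xf(f,P))-[x0,y0]+.5)*k).round().astype(int);cv2.polylines(im,[q],cl,col,1)
dr([(25,8,130),(25,115,130),(-25,115,130),(-25,8,130)],(255,0,255))
dr([(25,8,72),(25,50,83),(-25,50,83),(-25,8,72)],(0,160,0))
a=np.linspace(0,6.28,30)
for (x,y,z),col in (((-14,19,86),(0,0,255)),((-14,41,92),(255,0,0))):
    dr([(x+11*np.cos(i),y+11*np.sin(i),z) for i in a],col)
cv2.imwrite('pics/z25.png',im);print(monitor.sense()['time_s'])
"
```

```text
30.6
```

View pics/z25.png

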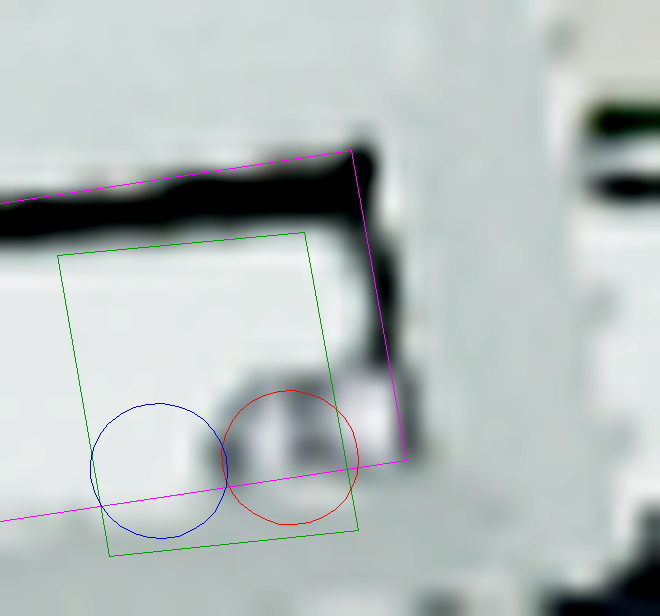

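Emit:
servo_tool([
  [[0.012,0.0018,0,0],[0.026,0.004,0,0],[0.038,0.0058,0,0],[0.044,0.0068,0,0],[0.044,0.0068,0,0],[0.03,0.0046,0,0],[0.015,0.0023,0,0],[0,0,0,0],[-0.001,0,0,0],[-0.001,0,0,0]],
])

```text
time_s: 31.6
tcp_pos: [432.9, -159.0, 98.1]
orientation: [[-0.156, 0.988, 0.021], [0.988, 0.156, 0.01], [0.006, 0.023, -1.0]]
wrist_force: [10.7, -0.0, -9.4]
grip_width: 21.4
```

```bash
python3 chk.py 26
```

```text
[ 433.26949154 -158.93824255   98.08723679] [10.12620545  0.06726743 -8.51117799] 21.19134870950021 31.7
```

View pics/t26.png

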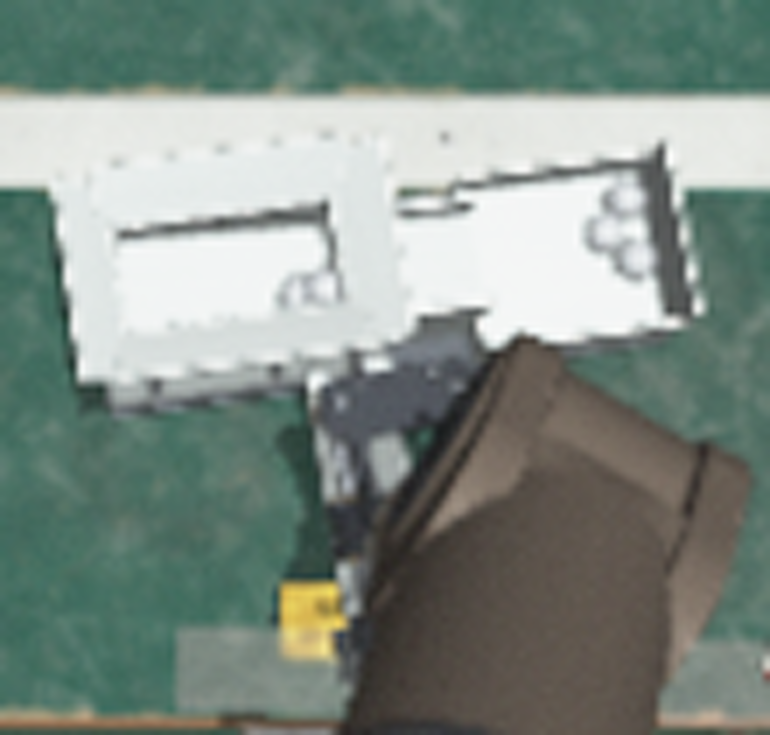

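Emit:
servo_tool([
  [[0.01,0.0015,0,0],[0.022,0.0034,0,0],[0.034,0.0052,0,0],[0.044,0.0068,0,0],[0.05,0.0076,0,0],[0.051,0.0078,0,0],[0.051,0.0078,0,0],[0.051,0.0078,0,0],[0.051,0.0078,0,0],[0.051,0.0078,0,0]],
])

```text
time_s: 32.7
tcp_pos: [484.3, -151.9, 98.0]
orientation: [[-0.156, 0.988, 0.022], [0.988, 0.155, 0.009], [0.005, 0.023, -1.0]]
wrist_force: [5.0, -1.2, -2.7]
grip_width: 21.1
```

```bash
python3 chk.py 27
```

```text
[ 484.28462597 -151.90173698   98.05869906] [ 5.43873573 -1.19681521 -3.32096722] 21.40341559803155 32.8
```

View pics/t27.png

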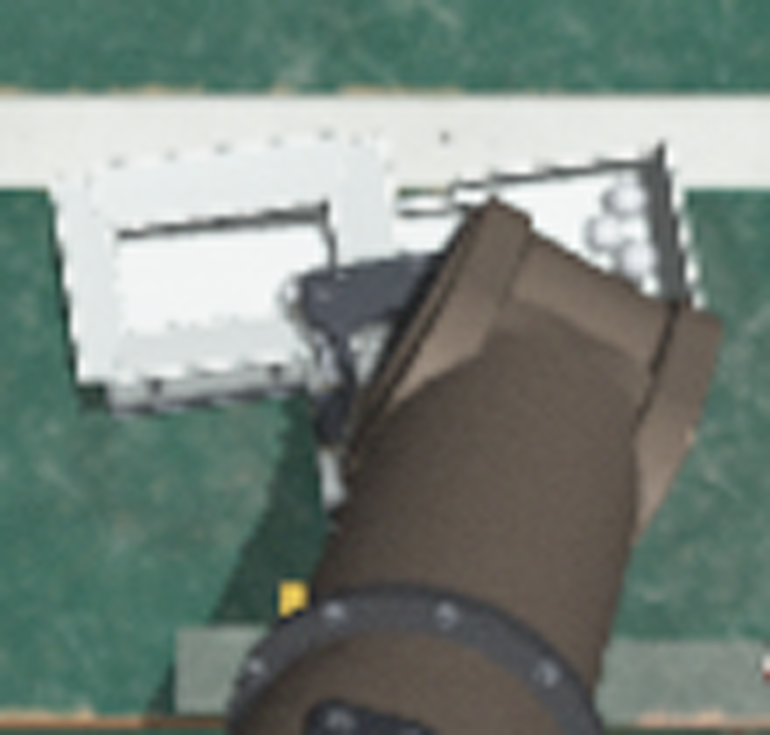

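Emit:
servo_tool([
  [[0,0,0,0],[0,0,0,0],[0,0,0,0],[0,0,0,0],[0,0,0,0],[0,0,0.01,0],[0,0,0.03,0],[0,0,0.055,0],[0,0,0.08,0],[0,0,0.1,0]],
], gripper=0.3)

```text
time_s: 33.8
tcp_pos: [484.4, -152.2, 200.1]
orientation: [[-0.155, 0.988, 0.023], [0.988, 0.155, 0.008], [0.005, 0.024, -1.0]]
wrist_force: [0.2, 0.2, 0.6]
grip_width: 59.7
```

```bash
python3 chk.py 28
```

```text
[ 485.74173184 -152.571615    201.19466688] [-0.95527503  0.07492399 -0.39410555] 59.33756498303445 33.9
```

View pics/t28.png

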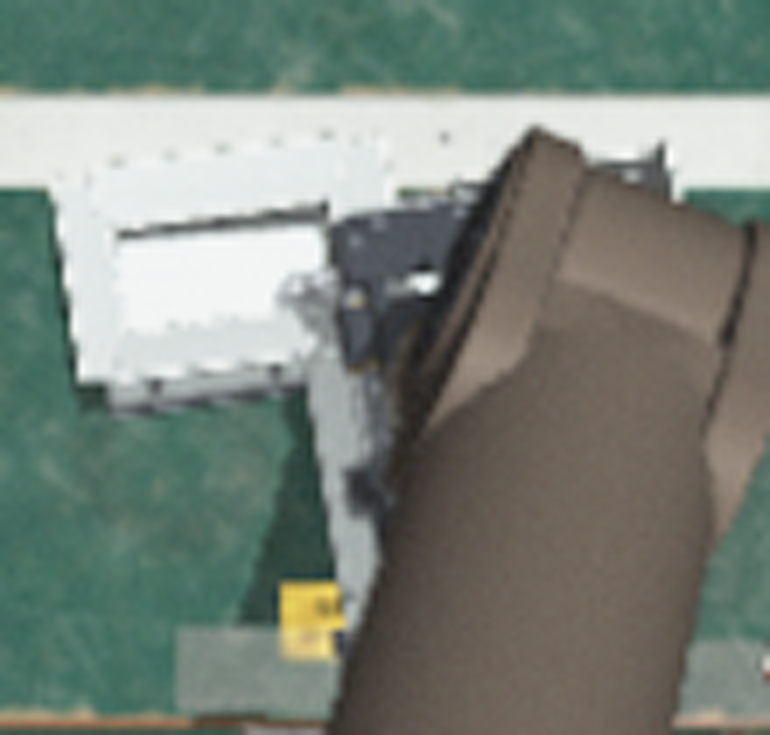

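Emit:
servo_tool([
  [[0.01,0.0035,0,0],[0.03,0.01,0,0],[0.055,0.018,0,0],[0.08,0.026,0,0],[0.098,0.032,0,0],[0.1065,0.0345,0,0],[0.1065,0.0345,-0.015,0],[0.1065,0.0345,-0.035,0],[0.1065,0.0345,-0.055,0],[0.1065,0.0345,-0.065,0]],
], gripper=-1, squeeze=20)

```text
time_s: 34.9
tcp_pos: [590.9, -118.0, 134.1]
orientation: [[-0.155, 0.988, 0.023], [0.988, 0.155, 0.008], [0.005, 0.024, -1.0]]
wrist_force: [-0.9, -0.1, -0.2]
grip_width: 0.7
```

```bash
python3 -c "
from pan import *
c=crop('side',260,170,340,270,7,'s29.png');s=monitor.sense();print(s['tcp_pos'],s['wrist_force'],s['grip_width'],s['time_s'])"
```

```text
[ 590.50290535 -117.8297361   133.26991512] [-1.3142491  -0.30051491 -1.3299989 ] 0.15866287783323996 34.95
```

View pics/s29.png

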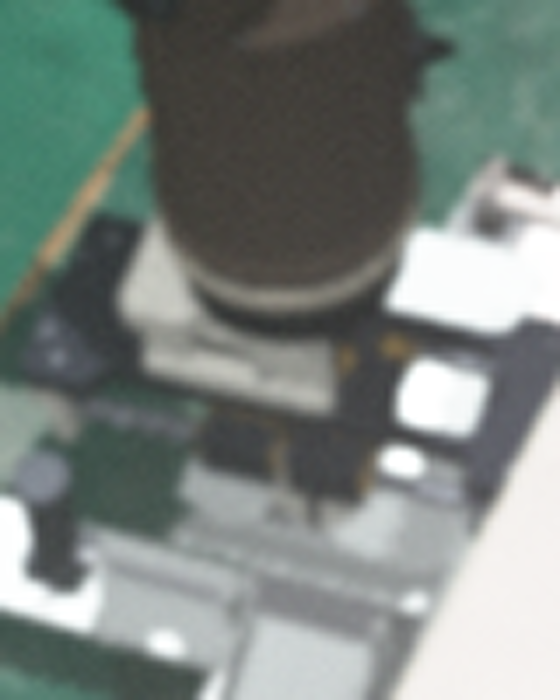

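Emit:
servo_tool([
  [[0.001,0,-0.004,0],[0.0015,0,-0.008,0],[0.0015,0,-0.011,0],[0.0015,0,-0.014,0],[0.0015,0,-0.016,0],[0.0015,0,-0.018,0],[0.0015,0,-0.019,0],[0.0015,0,-0.02,0],[0.0015,0,-0.02,0],[0.0015,0,-0.02,0]],
])

```text
time_s: 35.95
tcp_pos: [592.4, -117.9, 113.6]
orientation: [[-0.155, 0.988, 0.023], [0.988, 0.155, 0.008], [0.005, 0.024, -1.0]]
wrist_force: [0.9, -0.2, 1.8]
grip_width: 0.4
```

Emit:
servo_tool([
  [[0,0,-0.0015,0],[0,0,-0.003,0],[0,0,-0.003,0],[-0.0005,0.003,-0.003,0],[-0.001,0.006,-0.003,0],[-0.0015,0.009,-0.003,0],[-0.002,0.012,-0.003,0],[-0.0025,0.016,-0.003,0],[-0.003,0.02,-0.003,0],[-0.003,0.02,-0.003,0]],
])

```text
time_s: 36.95
tcp_pos: [588.8, -96.9, 110.1]
orientation: [[-0.156, 0.988, 0.022], [0.988, 0.156, 0.009], [0.005, 0.023, -1.0]]
wrist_force: [-0.5, 0.4, -0.1]
grip_width: 0.3
```

Emit:
servo_tool([
  [[0,0,0.02,0],[0,0,0.05,0],[0,0,0.075,0],[-0.01,-0.005,0.09,0],[-0.03,-0.016,0.09,0],[-0.055,-0.03,0.09,0],[-0.08,-0.043,0.09,0],[-0.095,-0.05,0.09,0],[-0.103,-0.055,0.09,0],[-0.103,-0.055,0.09,0]],
])

```text
time_s: 37.95
tcp_pos: [485.1, -152.5, 200.2]
orientation: [[-0.155, 0.988, 0.022], [0.988, 0.155, 0.009], [0.006, 0.023, -1.0]]
wrist_force: [-0.1, 0.4, 0.5]
grip_width: 0.8
```

```bash
python3 chk.py 30
python3 - <<'E'
import cv2
a=cv2.imread('pics/t30.png');cv2.imwrite('pics/t30z.png',cv2.resize(a[200:420,80:440],None,fx=2.2,fy=2.2))
E
```

```text
[ 486.67677937 -151.41778198  200.16496851] [ 0.37786109 -0.1676283  -0.19425056] 0.32992916056788313 38.05
```

View pics/t30z.png

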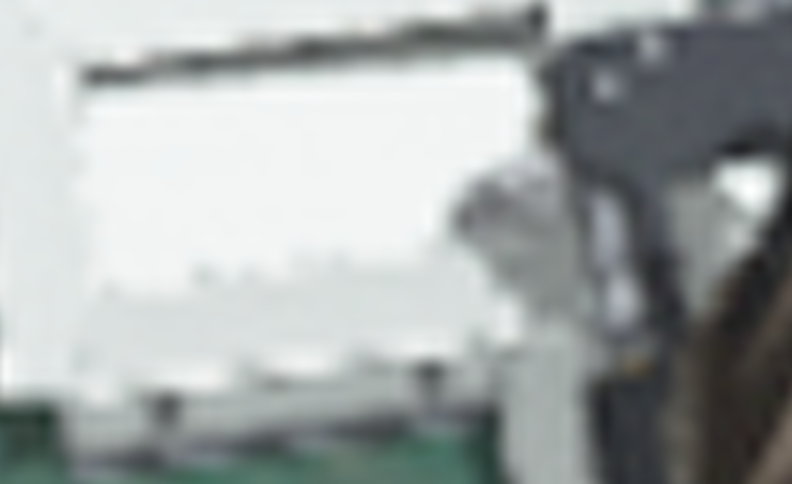

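Emit:
servo_tool([
  [[-0.01,0,0,0],[-0.025,0,0,0],[-0.04,0,0,0],[-0.055,0,0,0],[-0.07,0,0,0],[-0.08,0,0,0],[-0.085,0,0,0],[-0.085,0,0,0],[-0.085,0,0,0],[-0.085,0,0,0]],
], gripper=0.3)

```text
time_s: 39.05
tcp_pos: [402.3, -151.4, 200.2]
orientation: [[-0.157, 0.987, 0.023], [0.988, 0.157, 0.009], [0.005, 0.024, -1.0]]
wrist_force: [0.6, -0.4, -0.0]
grip_width: 59.7
```

```bash
python3 -c "
from fit import *
t=cam('top')
x0,y0,x1,y1=350,172,385,200;k=20
im=cv2.resize(t[0][y0:y1,x0:x1,::-1],None,fx=k,fy=k,interpolation=2).astype(float)
im=np.clip((im-120)*255/135,0,255).astype(np.uint8)
f=[597,-138,.153]
def dr(P,col,cl=True):
    q=((proj(t,xf(f,P))-[x0,y0]+.5)*k).round().astype(int);cv2.polylines(im,[q],cl,col,1)
dr([(25,8,130),(25,115,130),(-25,115,130),(-25,8,130)],(255,0,255))
a=np.linspace(0,6.28,30)
for (x,y,z),col in (((-14,19,86),(0,0,255)),((-14,19,108),(255,0,0))):
    dr([(x+11*np.cos(i),y+11*np.sin(i),z) for i in a],col)
cv2.imwrite('pics/z31.png',im);s=monitor.sense();print(s['tcp_pos'],s['time_s'])
"
```

```text
[ 402.19307144 -151.42424876  200.16640943] 39.1
```

View pics/z31.png

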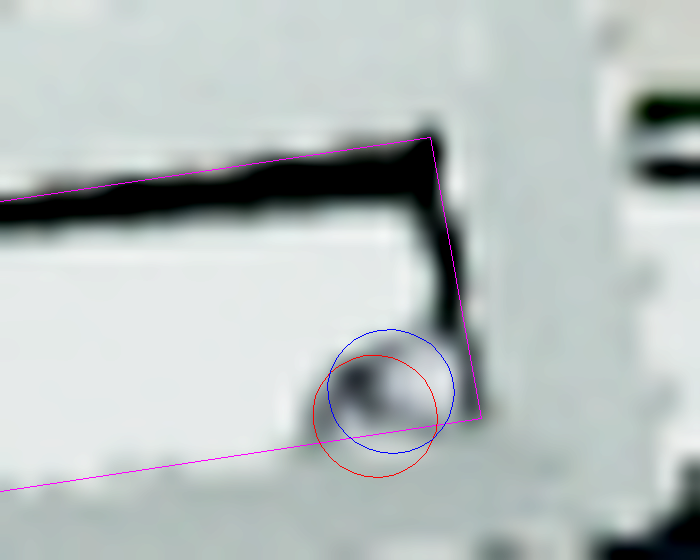

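```bash
python3 -c "
from fit import *
t=cam('top');b=cv2.imread('pics/top0.png')
x0,y0,x1,y1=355,178,380,200;k=30
im=t[0][y0:y1,x0:x1,::-1].astype(float)
im=np.clip((im-90)*255/165,0,255).astype(np.uint8)
im=cv2.resize(im,None,fx=k,fy=k,interpolation=cv2.INTER_LANCZOS4)
cv2.imwrite('pics/z32.png',im)
g=t[0][180:198,358:378].mean(2).astype(int);print(g)
g=b[180:198,358:378].mean(2).astype(int);print(g)
"
```

```text
[[207 193 205 181 142 113  94 100 104 107 106 106 106 102 226 231 224 225
  226 226]
 [107 109 106 106 110 106 104 106 111 108 108 108 114 111 228 232 225 225
  225 226]
 [129 143 149 150 151 168 173 174 193 201 200 200 168 125 192 224 224 225
  225 226]
 [212 222 224 225 224 232 235 235 241 242 243 242 212 140 141 218 227 224
  226 226]
 [242 242 242 242 242 242 242 242 242 242 242 242 228 168 106 216 229 224
  225 226]
 [243 243 242 242 242 242 242 242 242 242 242 242 242 207 112 207 225 224
  225 225]
 [243 243 243 243 243 242 243 243 242 243 242 242 243 214 124 201 224 224
  225 224]
 [242 243 242 242 242 242 242 242 242 243 242 242 237 197 120 215 227 223
  224 224]
 [243 243 242 243 243 243 243 243 243 242 237 232 216 186 142 192 223 224
  224 224]
 [243 243 243 243 243 243 243 243 238 231 206 193 210 218 197 167 219 225
  225 224]
 [243 243 243 243 243 243 243 240 213 162 166 208 225 231 227 169 219 228
  224 224]
 [243 243 243 243 243 243 243 222 190 153 163 207 227 234 228 159 209 226
  223 224]
 [242 243 243 243 243 243 243 198 179 192 168 188 204 215 215 166 194 219
  224 
[... 1261 characters left out ...]
 219 225
  223 223]
 [243 243 242 243 243 242 242 242 242 242 242 242 242 210 136 118 219 226
  223 224]
 [243 243 242 243 243 242 242 242 242 242 242 242 242 228 168 104 207 223
  222 223]
 [242 242 242 242 243 243 242 242 242 243 242 242 239 238 205 141 192 219
  222 223]
 [242 243 242 242 242 240 236 239 241 240 240 241 228 221 211 188 204 216
  220 222]
 [237 240 241 240 241 234 219 222 231 229 228 229 224 216 214 212 212 213
  216 216]
 [219 228 231 229 231 225 217 213 213 212 212 215 214 215 213 215 214 214
  214 211]
 [215 216 216 215 214 215 216 215 214 216 216 214 215 215 216 215 216 216
  216 219]
 [217 216 215 217 216 215 216 215 215 216 216 216 215 215 215 214 214 213
  214 218]]
```

View pics/z32.png

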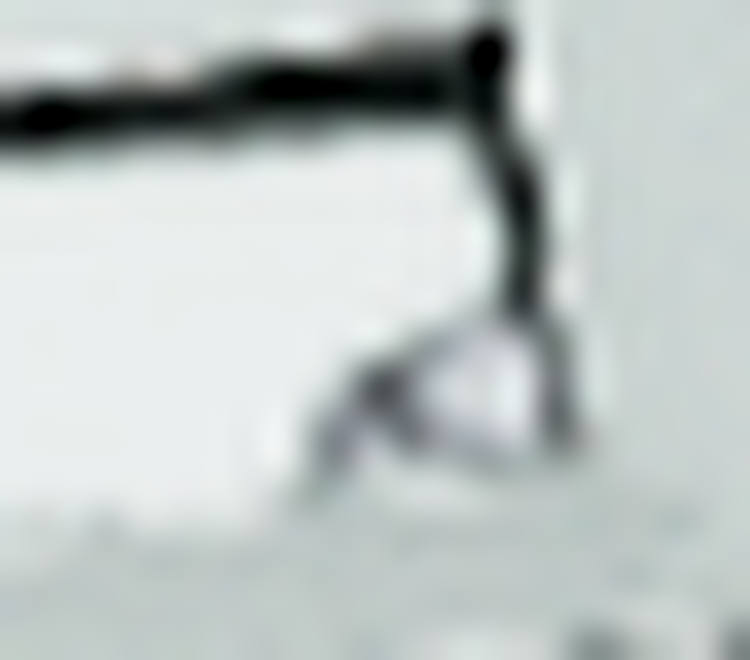

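Emit:
servo_tool([
  [[0.025,0,0,0],[0.055,-0.0005,0,0],[0.078,-0.001,0,0],[0.084,-0.001,0,0],[0.084,-0.001,-0.02,0],[0.084,-0.001,-0.045,0],[0.084,-0.001,-0.07,0],[0.084,-0.001,-0.09,0],[0.084,-0.001,-0.1,0],[0.084,-0.001,-0.102,0]],
], gripper=0.3, squeeze=60)

```text
time_s: 40.15
tcp_pos: [485.0, -152.4, 97.3]
orientation: [[-0.156, 0.987, 0.02], [0.988, 0.156, 0.009], [0.006, 0.021, -1.0]]
wrist_force: [-1.0, -0.1, 0.6]
grip_width: 59.5
```

Emit:
servo_tool([
  [[0,0,0,0],[0,0,0,0],[0,0,0,0],[0,0,0,0],[0,0,0,0],[0,0,0,0],[0,0,0,0],[0,0,0,0],[0,0,0,0],[0,0,0,0]],
], gripper=-1, squeeze=60)

```text
time_s: 41.15
tcp_pos: [485.8, -152.3, 97.7]
orientation: [[-0.157, 0.987, 0.022], [0.988, 0.157, 0.009], [0.005, 0.023, -1.0]]
wrist_force: [5.1, 1.5, 4.1]
grip_width: 21.2
```

Emit:
servo_tool([
  [[-0.008,-0.0012,0,0],[-0.018,-0.0028,0,0],[-0.028,-0.0043,0,0],[-0.038,-0.0059,0,0],[-0.047,-0.0073,0,0],[-0.052,-0.008,0,0],[-0.0525,-0.0081,0,0],[-0.0525,-0.0081,0,0],[-0.0525,-0.0081,0,0],[-0.0525,-0.0081,0,0]],
])

```text
time_s: 42.15
tcp_pos: [434.6, -159.4, 97.7]
orientation: [[-0.158, 0.987, 0.023], [0.987, 0.158, 0.009], [0.006, 0.024, -1.0]]
wrist_force: [9.6, 5.1, -3.2]
grip_width: 21.1
```

```bash
python3 chk.py 33
```

```text
[ 434.61709432 -159.41821088   97.76898562] [ 8.89435068  4.98435754 -2.75512695] 21.212613356934977 42.25
```

View pics/t33.png

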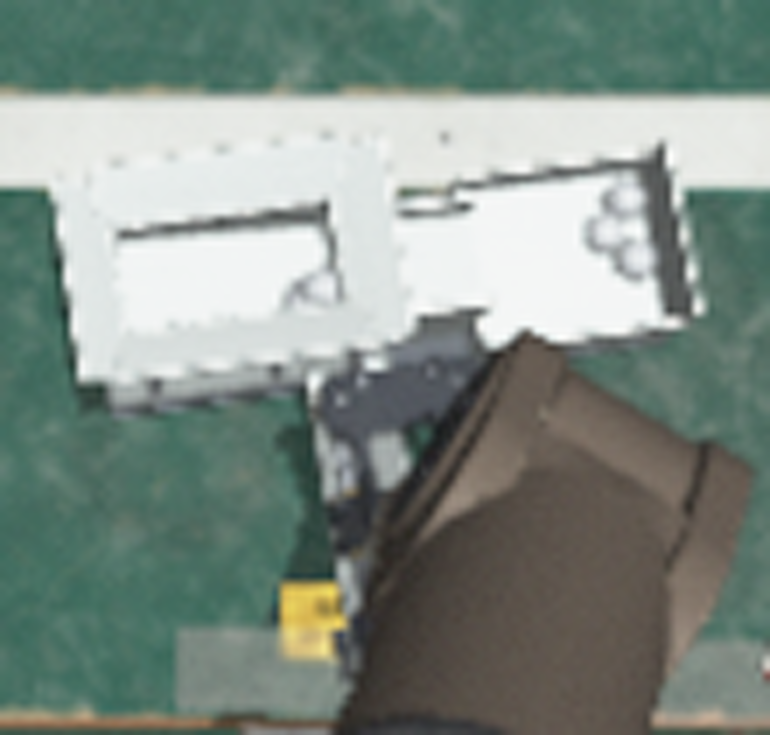

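Emit:
servo_tool([
  [[0.02,0.003,0,0],[0.04,0.006,0,0],[0.05,0.008,0,0],[0.05,0.008,0,0],[0.05,0.008,0.01,0],[0.05,0.008,0.03,0],[0.05,0.008,0.06,0],[0.055,0.011,0.085,0],[0.075,0.022,0.1,0],[0.1,0.035,0.1,0]],
], gripper=0.3)

```text
time_s: 43.25
tcp_pos: [534.1, -125.8, 200.8]
orientation: [[-0.155, 0.988, 0.026], [0.988, 0.155, 0.01], [0.005, 0.027, -1.0]]
wrist_force: [0.0, -0.6, -0.2]
grip_width: 59.6
```

Emit:
servo_tool([
  [[0.02,0.01,0,0],[0.042,0.022,0,0],[0.054,0.028,0,0],[0.054,0.028,-0.01,0],[0.054,0.028,-0.03,0],[0.054,0.028,-0.055,0],[0.054,0.028,-0.078,0],[0.054,0.028,-0.09,0],[0.054,0.028,-0.094,0],[0.054,0.028,-0.096,0]],
], gripper=-1, squeeze=20)

```text
time_s: 44.25
tcp_pos: [586.8, -98.5, 104.4]
orientation: [[-0.154, 0.988, 0.024], [0.988, 0.154, 0.009], [0.006, 0.025, -1.0]]
wrist_force: [0.3, 0.1, -0.3]
grip_width: 0.5
```

```bash
python3 -c "
from h import *
s=monitor.sense();print(s['tcp_pos'],s['wrist_force'],s['grip_width'],s['time_s'])"
```

```text
[586.78643778 -98.50304674 104.39691678] [ 0.27893349  0.11592447 -0.29657044] 0.4814189869689396 44.25
```

Emit:
servo_tool([
  [[0.0005,0,-0.003,0],[0.0005,0,-0.006,0],[0.0005,0,-0.008,0],[0,0.005,-0.008,0],[-0.0005,0.01,-0.0075,0],[-0.0015,0.016,-0.0065,0],[-0.0025,0.022,-0.0055,0],[-0.0035,0.028,-0.0045,0],[-0.0045,0.034,-0.0035,0],[-0.005,0.038,-0.0025,0]],
])

```text
time_s: 45.25
tcp_pos: [581.7, -59.6, 102.0]
orientation: [[-0.154, 0.988, 0.024], [0.988, 0.154, 0.01], [0.006, 0.025, -1.0]]
wrist_force: [-0.3, -0.4, 0.5]
grip_width: 0.4
```

```bash
python3 -c "
from pan import *
s=monitor.sense();print(s['tcp_pos'],s['wrist_force'],s['grip_width'],s['time_s'])
crop('side',270,190,340,270,8,'s34.png')"
```

```text
[581.70386747 -59.61072074 102.04417648] [-0.31049326 -0.4140156   0.46643371] 0.37261249851356854 45.25
```

View pics/s34.png

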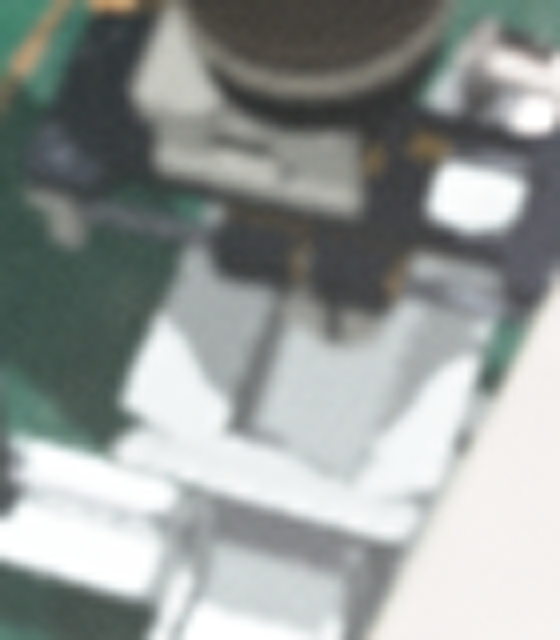

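Emit:
servo_tool([
  [[0,0,0.03,0],[0,0,0.07,0],[-0.005,-0.005,0.095,0],[-0.03,-0.03,0.1,0],[-0.06,-0.058,0.1,0],[-0.09,-0.085,0.1,0],[-0.12,-0.095,0.1,0],[-0.15,-0.095,0.1,0],[-0.17,-0.095,0.1,0],[-0.175,-0.095,0.1,0]],
], gripper=0.3)

```text
time_s: 46.3
tcp_pos: [404.6, -154.3, 202.1]
orientation: [[-0.153, 0.988, 0.024], [0.988, 0.153, 0.011], [0.007, 0.025, -1.0]]
wrist_force: [0.0, 0.1, -0.1]
grip_width: 59.4
```

```bash
cat > zz.py <<'E'
from fit import *
import sys
t=cam('top')
x0,y0,x1,y1=350,175,380,200;k=22
im=t[0][y0:y1,x0:x1,::-1].astype(float);im=np.clip((im-90)*255/165,0,255).astype(np.uint8)
im=cv2.resize(im,None,fx=k,fy=k,interpolation=cv2.INTER_CUBIC)
cv2.imwrite('pics/'+sys.argv[1],im);s=monitor.sense();print(s['tcp_pos'],s['time_s'])
E
python3 zz.py z35.png
```

```text
[ 405.30108281 -154.11763539  202.27033359] 46.35
```

View pics/z35.png

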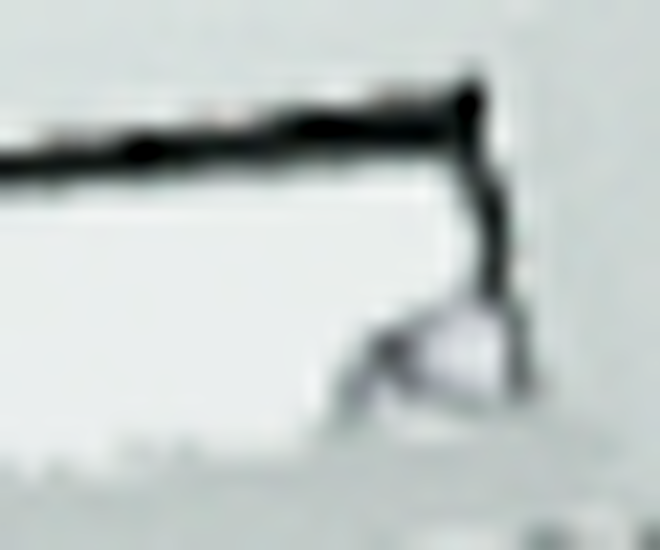

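```bash
python3 -c "
from fit import *
T=cam('top')
f=np.array([597,-138,.153])
def inv(p):
  d=p[:2]-f[:2];c,s=np.cos(f[2]),np.sin(f[2]);return (np.array([c*d[0]+s*d[1],-s*d[0]+c*d[1],p[2]])).round(1)
for z in (84,88,92): print('B',inv(onz(T,413/22+350-.5,425/22+175-.5,z)))
for z in (86,100,106): print('A',inv(onz(T,450/22+350-.5,375/22+175-.5,z)))
# visible hopper front wall corner check
print(proj(T,xf(f,[(25,8,130),(-25,8,130),(25,8,72),(-25,8,72)])))
"
```

```text
B [-19.1  19.5  84. ]
B [-19.8  20.1  88. ]
B [-20.5  20.8  92. ]
A [-12.3  12.5  86. ]
A [-14.8  14.8 100. ]
A [-15.9  15.8 106. ]
[[371.01399364 178.32553344]
 [373.55302927 192.41522479]
 [368.89520703 182.04062702]
 [371.31990925 195.58884454]]
```

Emit:
servo_tool([
  [[0.035,0.006,0,0],[0.08,0.014,0,0],[0.125,0.023,0,0],[0.16,0.029,0,0],[0.1745,0.032,0,0],[0.1765,0.032,-0.015,0],[0.1765,0.032,-0.04,0],[0.1765,0.032,-0.06,0],[0.1765,0.032,-0.075,0],[0.1765,0.032,-0.08,0]],
], gripper=-1, squeeze=20)

```text
time_s: 47.4
tcp_pos: [582.9, -121.2, 120.9]
orientation: [[-0.155, 0.988, 0.024], [0.988, 0.155, 0.012], [0.008, 0.026, -1.0]]
wrist_force: [-0.7, 6.6, 20.0]
grip_width: 0.6
```

```bash
python3 -c "
from pan import *
s=monitor.sense();print(s['tcp_pos'],s['wrist_force'],s['grip_width'],s['time_s'])
crop('side',270,190,340,270,8,'s36.png')"
```

```text
[ 582.88088155 -121.1733811   120.90021801] [-0.6869816   6.61602339 19.967101  ] 0.5859350216876567 47.4
```

View pics/s36.png

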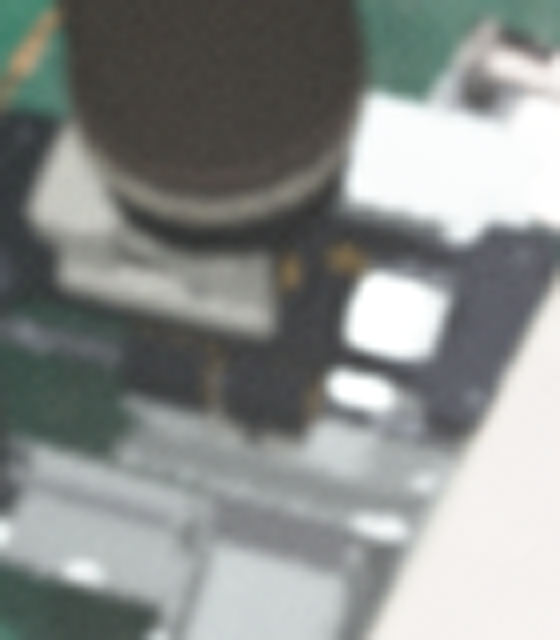

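Emit:
servo_tool([
  [[0,0.003,0.0005,0],[-0.001,0.008,0.0005,0],[-0.002,0.013,0,0],[-0.0027,0.018,0,0],[-0.0035,0.023,0,0],[-0.0043,0.028,0,0],[-0.005,0.033,0,0],[-0.005,0.036,0.01,0],[-0.005,0.036,0.035,0],[-0.005,0.036,0.07,0]],
])

```text
time_s: 48.45
tcp_pos: [576.3, -84.2, 190.7]
orientation: [[-0.156, 0.988, 0.02], [0.988, 0.155, 0.012], [0.009, 0.022, -1.0]]
wrist_force: [0.9, 0.4, -0.2]
grip_width: 0.7
```

Emit:
servo_tool([
  [[-0.005,-0.005,0.01,0],[-0.035,-0.025,0.012,0],[-0.07,-0.045,0.012,0],[-0.105,-0.06,0.012,0],[-0.14,-0.067,0.012,0],[-0.165,-0.067,0.012,0],[-0.175,-0.067,0.012,0],[-0.175,-0.067,0.012,0],[-0.175,-0.067,0.012,0],[-0.175,-0.067,0.012,0]],
], gripper=0.3, squeeze=60)

```text
time_s: 49.45
tcp_pos: [402.5, -151.0, 202.8]
orientation: [[-0.156, 0.987, 0.021], [0.988, 0.156, 0.012], [0.008, 0.022, -1.0]]
wrist_force: [0.8, 0.6, 0.5]
grip_width: 59.7
```

```bash
python3 zz.py z37.png
```

```text
[ 402.34859957 -151.07156709  202.67830744] 49.5
```

View pics/z37.png

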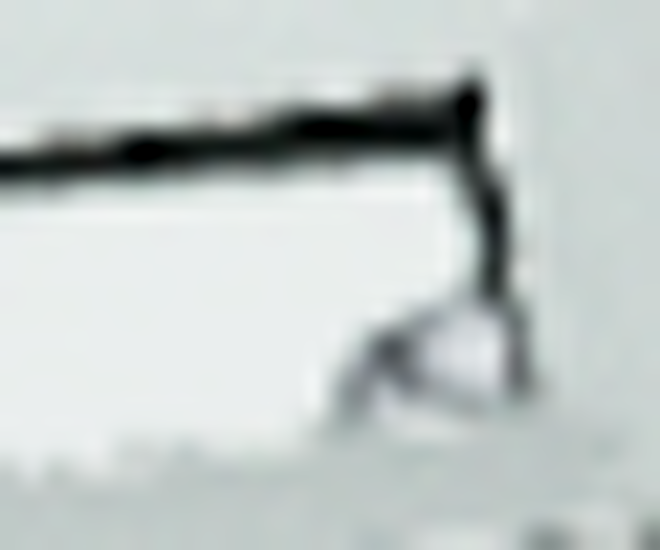

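Emit:
servo_tool([
  [[0.035,0.006,0,0],[0.08,0.014,0,0],[0.125,0.023,0,0],[0.168,0.029,0,0],[0.185,0.033,0,0],[0.1862,0.033,-0.015,0],[0.1862,0.033,-0.04,0],[0.1862,0.033,-0.065,0],[0.1862,0.033,-0.08,0],[0.1862,0.033,-0.085,0]],
], gripper=-1, squeeze=20)

```text
time_s: 50.5
tcp_pos: [588.0, -118.4, 116.3]
orientation: [[-0.156, 0.988, 0.019], [0.988, 0.156, 0.011], [0.008, 0.021, -1.0]]
wrist_force: [1.8, -0.0, 10.8]
grip_width: 0.4
```

Emit:
servo_tool([
  [[0,0.003,-0.001,0],[-0.001,0.008,-0.001,0],[-0.002,0.014,-0.001,0],[-0.003,0.02,-0.001,0],[-0.004,0.026,-0.001,0],[-0.005,0.032,-0.001,0],[-0.005,0.036,0.005,0],[-0.005,0.036,0.035,0],[-0.005,0.036,0.075,0],[-0.03,0.02,0.085,0]],
])

```text
time_s: 51.5
tcp_pos: [562.2, -96.6, 205.3]
orientation: [[-0.16, 0.987, 0.026], [0.987, 0.16, 0.011], [0.007, 0.027, -1.0]]
wrist_force: [0.4, -1.6, -0.1]
grip_width: 0.2
```

Emit:
servo_tool([
  [[-0.03,-0.02,0.005,0],[-0.065,-0.035,0.005,0],[-0.1,-0.05,0.005,0],[-0.135,-0.053,0.005,0],[-0.15,-0.053,0.005,0],[-0.15,-0.053,0.005,0],[-0.13,-0.053,0.005,0],[-0.1,-0.053,0.005,0],[-0.085,-0.053,0.005,0],[-0.08,-0.053,0.005,0]],
], gripper=0.3, squeeze=60)

```text
time_s: 52.5
tcp_pos: [485.1, -148.9, 210.3]
orientation: [[-0.162, 0.986, 0.027], [0.987, 0.162, 0.01], [0.005, 0.028, -1.0]]
wrist_force: [0.5, 1.3, -0.3]
grip_width: 59.6
```

```bash
python3 zz.py z38.png
```

```text
[ 484.48997143 -149.08265153  210.16693859] 52.55
```

View pics/z38.png

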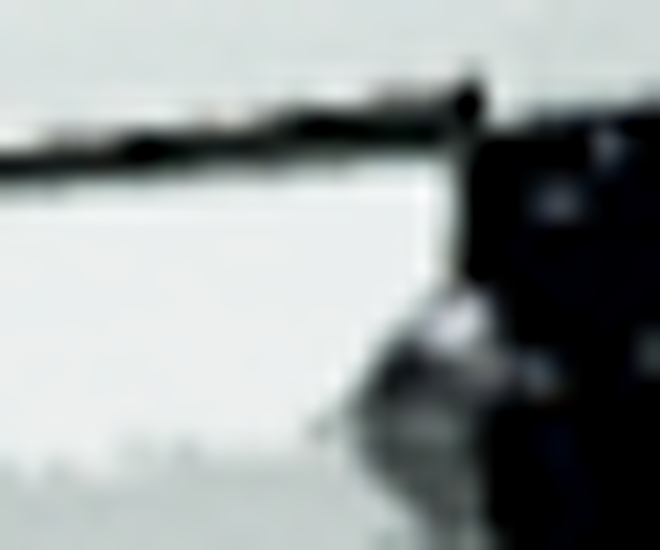

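Emit:
servo_tool([
  [[0.035,0.01,0,0],[0.08,0.022,0,0],[0.1,0.029,-0.01,0],[0.102,0.0296,-0.03,0],[0.102,0.0296,-0.06,0],[0.102,0.0296,-0.085,0],[0.102,0.0296,-0.095,0],[0.102,0.0296,-0.095,0],[0.106,0.0302,-0.096,0],[0.11,0.0308,-0.097,0]],
], gripper=-1, squeeze=20)

```text
time_s: 53.55
tcp_pos: [595.8, -118.4, 114.4]
orientation: [[-0.162, 0.986, 0.029], [0.987, 0.162, 0.01], [0.005, 0.031, -1.0]]
wrist_force: [1.9, 0.7, 3.8]
grip_width: 0.4
```

Emit:
servo_tool([
  [[0.003,0.0005,-0.002,0],[0.006,0.001,-0.004,0],[0.007,0.001,-0.007,0],[0.007,0.001,-0.01,0],[0.007,0.001,-0.01,0],[0.007,0.001,0.02,0],[0.007,0.001,0.06,0],[-0.01,-0.005,0.09,0],[-0.045,-0.015,0.09,0],[-0.085,-0.027,0.09,0]],
])

```text
time_s: 54.55
tcp_pos: [510.3, -145.3, 204.7]
orientation: [[-0.163, 0.986, 0.03], [0.987, 0.163, 0.009], [0.004, 0.031, -1.0]]
wrist_force: [-1.0, 0.3, 0.1]
grip_width: 0.4
```

```bash
python3 zz.py z39.png
```

```text
[ 501.9452193  -148.49881757  203.61391984] 54.6
```

View pics/z39.png

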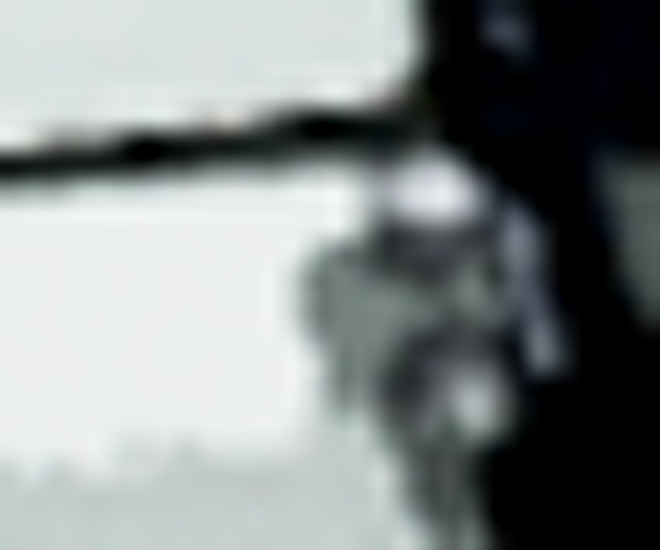

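Emit:
servo_tool([
  [[-0.01,-0.002,0,0],[-0.0164,-0.0037,0,0],[-0.0164,-0.0037,-0.01,0],[-0.0164,-0.0037,-0.025,0],[-0.0164,-0.0037,-0.045,0],[-0.0164,-0.0037,-0.065,0],[-0.0164,-0.0037,-0.085,0],[-0.0164,-0.0037,-0.1,0],[-0.0164,-0.0037,-0.105,0],[-0.0164,-0.0037,-0.1056,0]],
], gripper=0.3, squeeze=60)

```text
time_s: 55.6
tcp_pos: [485.5, -151.9, 96.9]
orientation: [[-0.158, 0.987, 0.022], [0.987, 0.157, 0.01], [0.007, 0.023, -1.0]]
wrist_force: [-0.1, -0.3, 1.0]
grip_width: 59.5
```

Emit:
servo_tool([
  [[0,0,0,0],[0,0,0,0],[0,0,0,0],[0,0,0,0],[0,0,0,0],[0,0,0,0],[0,0,0,0],[0,0,0,0],[0,0,0,0],[0,0,0,0]],
], gripper=-1, squeeze=60)

```text
time_s: 56.6
tcp_pos: [486.1, -151.9, 97.3]
orientation: [[-0.158, 0.987, 0.023], [0.987, 0.158, 0.01], [0.006, 0.024, -1.0]]
wrist_force: [4.6, 0.6, 3.0]
grip_width: 21.5
```

Emit:
servo_tool([
  [[-0.008,-0.0012,0,0],[-0.018,-0.0028,0,0],[-0.028,-0.0043,0,0],[-0.038,-0.0059,0,0],[-0.047,-0.0073,0,0],[-0.052,-0.008,0,0],[-0.0527,-0.0081,0,0],[-0.0527,-0.0081,0,0],[-0.0527,-0.0081,0,0],[-0.0527,-0.0081,0,0]],
])

```text
time_s: 57.6
tcp_pos: [434.6, -159.0, 97.3]
orientation: [[-0.159, 0.987, 0.024], [0.987, 0.159, 0.011], [0.007, 0.026, -1.0]]
wrist_force: [10.2, 4.1, -2.7]
grip_width: 21.3
```

```bash
python3 chk.py 40
```

```text
[ 434.61477471 -159.02908925   97.31180992] [ 9.56720074  4.13113063 -3.20552451] 21.455824416809005 57.7
```

View pics/t40.png

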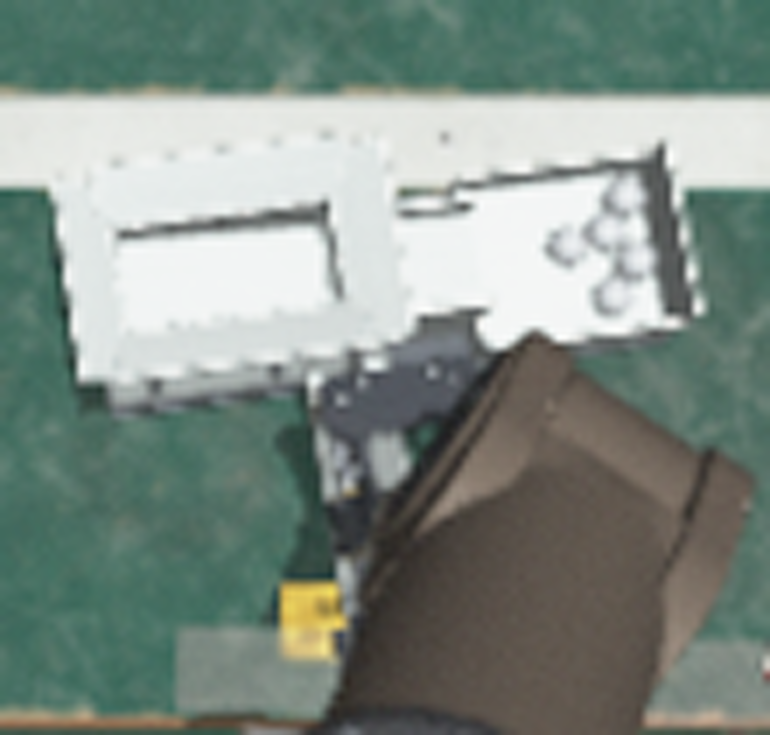

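View pics/s40.png

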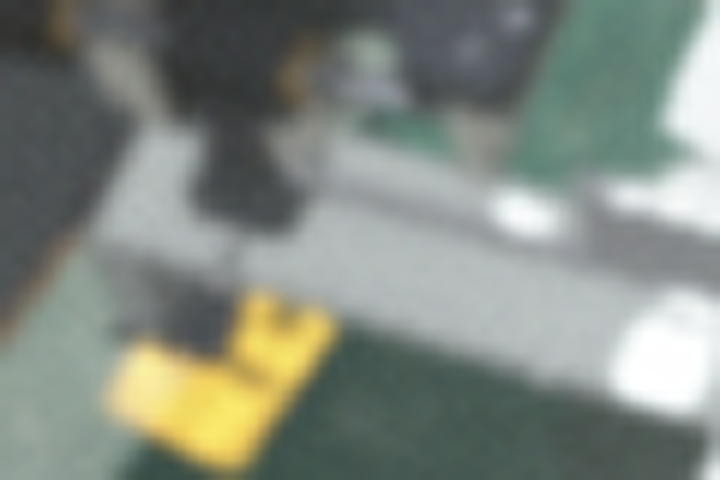

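Emit:
servo_tool([
  [[-0.001,-0.0002,0,0],[-0.0012,-0.0002,0,0],[-0.0012,-0.0002,0,0],[-0.0012,-0.0002,0,0],[-0.0012,-0.0002,0,0],[-0.0012,-0.0002,0,0],[-0.0012,-0.0002,0,0],[-0.0012,-0.0002,0,0],[-0.0012,-0.0002,0,0],[-0.0012,-0.0002,0,0]],
])

```text
time_s: 58.7
tcp_pos: [434.7, -159.0, 97.4]
orientation: [[-0.16, 0.987, 0.026], [0.987, 0.16, 0.01], [0.006, 0.028, -1.0]]
wrist_force: [10.0, 2.6, -6.0]
grip_width: 21.6
```

```bash
python3 -c "
from pan import *
a=crop('side',200,90,400,340,2,'s41.png');crop('top',140,140,450,270,2.5,'t41.png');s=monitor.sense();print(s['tcp_pos'],s['wrist_force'],s['grip_width'],s['time_s'])"
```

```text
[ 434.72872914 -158.95868016   97.35253118] [ 9.92443098  1.83020488 -6.56483563] 21.361630890944102 58.8
```

View pics/t41.png

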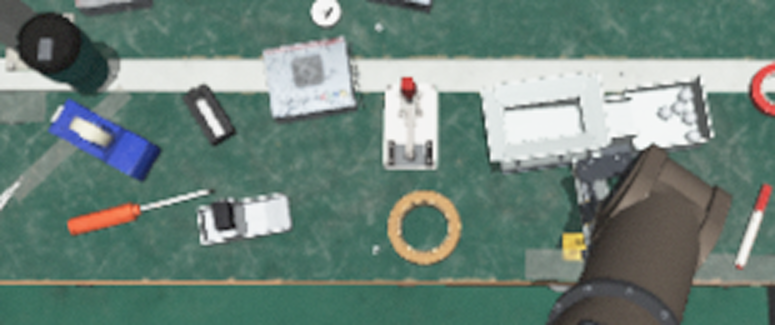

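View pics/s41.png

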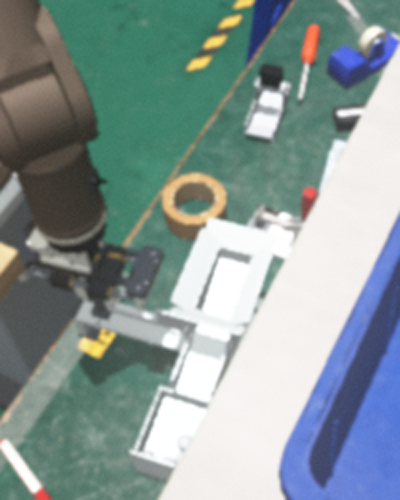

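```bash
python3 -c "
from workcell import job
print(job.close_job())"
```

```text
the job is handed in; nothing more can be done
None
```

The job is handed in: all five balls are in the feeder's catch tray, and the gripper is holding the gate at the mark.

- **Pour:** The moves could not tilt the tool, so I tipped the pan by pressing it on the feeder's collar so that it turned in the fingers. A picture afterwards showed all five balls in the hopper with the gate shut.
- **Pan:** It slipped out of the fingers as I levelled it on the bench. The pictures show it upright, empty and let go of.
- **Gate:** This did not go as one pull. After the first pull three balls ran down and two jammed in the hopper corner. I worked the gate part-way in and out twice. Then I let it shut and nudged the balls with closed fingers. A second pull still left them jammed, so I let it shut again, nudged several more times and pulled a third time. The last two balls then ran down.

Last checks, at 58.8 s of the 67 s allowed:
- **Balls:** The top picture shows five balls in the tray and none in the hopper.
- **Gate position:** The tool has moved about 52 mm from where it gripped the shut handle. It feels about 10 N of pull, as expected at the mark. The lines on the rail matched only to within a few millimetres by eye.
- **Bystanders:** The tape roll, carton, marker and screwdriver look unmoved in the pictures.
- **Forces:** The highest wrist force I read was about 23 N. I read it only at the end of each move, so short peaks could have been missed. One nudge read 20 N upward, probably a finger on the collar or the hopper wall.

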